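Switch on the field coil and hold the probe centred in its guide bore

TASK

Turn the red rotary handle of the isolator clockwise from off all the way to its on stop; then take the blue-handled probe out of its stand and lower its stem straight down the guide hole of the copper coil, without the probe ever touching the coil. Stop with the red band on the stem level with the top of the coil and finish there, still holding the probe: upright, still and centred in the hole. Do not knock over or shift the other things on the bench.

Things in the scene. Friction and masses are not known exactly. Their poses are not given: they have to be found in the camera images.
- handle (a joint): Angle of the isolator's handle: near 0 = off, 1.047 (60 degrees) = on, at a hard stop. Grows as the handle is turned clockwise seen from above. It stays where it is left; turning takes about 0.08 N m.
- handle_grip (a point): Grip point of the isolator's handle, a red upright bar 60 mm long and 14 mm wide. The point lies on the vertical turning axis, 82 mm above the bench; the bar reaches from 60 to 95 mm above the bench, on a red disc 48 mm across. x: along the bar, towards its white mark; y: across it; z up. Turns with the handle.
- isolator: Grey and white isolator box with a yellow dial, 94 x 94 mm, its top 50 mm above the bench, that carries the handle. Two cable glands stand out 14 mm on its far side. Origin at the centre of its underside. Fixed to the bench.
- probe_grip (a point): Centre of the probe's handle, an upright blue cylinder 22 mm across and 50 mm long with dark rings; z up along the probe. Below it a black collar (28 mm across, 4 mm thick, underside 29 mm below this point), then a straight steel stem 8 mm across. At the start the probe stands upright in its stand, this point 123 mm above the bench. About 90 g.
- probe_tip (a point): Lower end of the probe's steel stem, on its axis, 119 mm below the centre of the handle; z up along the probe. The middle of a red band (4 mm wide) on the stem is 45 mm above the tip.
- probe: The whole probe (handle, collar, stem), 144 mm long; origin at the lower end of the stem, z up along the probe.
- stand_top (a point): Centre of the top of the probe's stand, 94 mm above the bench: a grey tube 40 mm across on a dark round foot 84 mm across and 10 mm high, with a vertical hole 13 mm across right through. The probe's collar rests on this top, the stem hangs in the hole with its tip 4 mm above the bench. Fixed to the bench.
- bore_mouth (a point): Centre of the mouth of the coil's guide hole, 90 mm above the bench, level with the coil's top (black flange 92 mm across). The hole is vertical, 22 mm across and 84 mm deep.
- bore_middle (a point): Point on the axis of the coil's guide hole, 45 mm below its mouth: the tip of the probe belongs here at the end.
- coil: The coil: copper winding between two black flanges (92 mm across) on a 104 x 104 mm aluminium plate, 90 mm tall, white core with the guide hole. Origin at the centre of its underside. Fixed to the bench.
- beaker: Bystander: glass beaker, 73 mm wide and 92 mm tall. Origin at its underside.
- vial: Bystander: glass sample vial with black cap, 24 mm wide and 54 mm tall. Origin at its underside.
- wipes: Bystander: white wipes carton, 110 x 200 mm, 107 mm tall with the wipe that sticks out. Origin at its underside.
- marker: Bystander: marker pen lying flat, 137 mm long, 15 mm thick. Origin at its underside.
Mind the look-alikes: they are no part of the job. Leave any purple or turquoise look-alike of the part that bears stand_top alone.

How it is judged (in metres and radians):
On the way, in this order (a step that is already met when the one before it is completed fails the run):
1. the isolator is turned to its on stop (value of joint handle above 0.96 rad), for 0.2 s.
2. the probe is lifted clear out of its stand, held by the fingers (z of probe_tip in the frame of stand_top above 0.002 m and contact force between the fingers and probe above 0.5 N), for 0.1 s.
3. the stem enters the guide hole from above, held by the fingers (horizontal distance between probe_tip and bore_mouth below 0.007 m and z of probe_tip in the frame of bore_mouth between -0.06 and -0.005 m and contact force between the fingers and probe above 0.5 N), for 0.1 s.
At the end, for the whole second after the job is handed in: The handle is at on (above 0.96 rad); the probe is held by the fingers, touching nothing of the coil, its tip within 4 mm sideways and 8 mm in height of the point on the hole's axis 45 mm below the mouth, upright within 0.07 rad and still (under 0.02 m/s) (value of joint handle above 0.96 rad and horizontal distance between probe_tip and bore_middle below 0.004 m and z of probe_tip in the frame of bore_middle between -0.008 and 0.008 m and angle between probe's own z axis and vertical below 0.07 rad and linear speed of probe below 0.02 m/s and contact force between probe and coil below 0.2 N and contact force between the fingers and probe above 0.5 N); the arm keeps its last pose, push and grip.
It fails at once if the probe touches the coil (contact force between probe and coil above 0.2 N).
It fails at once if the glass beaker is shifted by more than 20 mm or tipped over (distance of beaker from where it was at the start of the episode above 0.02 m or angle between beaker's own z axis and vertical above 0.5 rad).
It fails at once if the sample vial is shifted by more than 20 mm or tipped over (distance of vial from where it was at the start of the episode above 0.02 m or angle between vial's own z axis and vertical above 0.5 rad).
It fails at once if the wipes carton is shifted by more than 20 mm or tipped over (distance of wipes from where it was at the start of the episode above 0.02 m or angle between wipes's own z axis and vertical above 0.5 rad).
It fails at once if the marker pen is shifted by more than 20 mm or tipped over (distance of marker from where it was at the start of the episode above 0.02 m).
It also fails if it takes over 61 s, if anything falls off the work surface, if the arm or the gripper's body presses on something with over 40 N, if the wrist force passes 120 N, or if a joint passes its speed limit or range.

ROBOT

A 6-joint arm with a two-finger parallel gripper is mounted at the origin on a cart in front of the work surface, level with it; the furniture and walls round the work are solid. World frame = base frame: x ahead of the robot, y to its left, z up, the work surface at z = 0. Lengths are in mm, angles in rad, forces in N, time in s.
With the tool pointing down it reaches from about 300 to 850 mm from the base axis. Payload 4.2 kg.
Tool frame: the origin (TCP) lies at the very end of the fingers, on their centre line; the grasp point (between the pads) lies hold_point_z behind it (hold_point_z is the distance from the TCP to the grasp point, in mm); z points along the fingers, x is the direction in which the jaws open and shut, and the axes are right-handed (so a half turn about z gives the same grasp; the last joint's range is limited). The gripper opens to 91 mm and grips with 3 to 60 N. Pads are 32 mm wide; open, the fingers measure 118 mm over their backs; the gripper's body (76 mm by 178 mm) begins 60 mm behind the grasp point.
Start: joints at [-1.301, 0.32, 1.565, -0, 1.257, -0.02], TCP at [164.315, -551.039, 213.976] pointing down, gripper open.
Joint ranges: [-3.11, 3.11], [-0.84, 2.01], [0.21, 2.61], [-1.34, 4.49], [0.05, 2.63], [-2.56, 2.56]. Speed limits (rad/s): [2.57, 2.57, 3.14, 3.14, 3.14, 3.14].

INTERFACE

Orientations are given as a rotation vector (axis times angle).
In Python, from station import * gives the robot as it stands.
- The arm moves only by the shell command python3 -m pendant 'ROWS'. ROWS is JSON, a list of rows, each an object with "delta_pos": the shift along the tool's x, y, z in mm, a list of three; "angular": the turn, a rotation vector about the tool's x, y, z in degrees, a list of three; "gripper": the closure in counts, from 0 (fully open) to 255 (shut). A call has 1 to 12 rows; each row shifts and turns the pose as measured when the row begins, along the tool's axes as they then stand; what a row does not reach is not made up. A row lasts 1/12 s, in which the tool goes at most 41.7 mm and 7.16 degrees, less where a joint would pass 70% of its speed; a pose out of reach is approached as far as the arm can. A call with a gripper value outside its range is refused whole. The fingers move at their own pace and stop on an object; the grip force is fixed at half the most. Time passes only in rows, so rows that do not move let the fingers close. It gives the time, the measured TCP pose, the force and the opening at its end, in the units of the state.
- get_obs(): the state, without advancing time (a new reading comes with each control period).
- get_image(name): name is "scene" or "side" or "wrist"; returns (picture, depth): 400x640x3 uint8, red, green, blue; 400x640 float32, mm along the optical axis (not along the pixel's ray), 0 where there is no reading.
- camera_info(name): a dict with "K" (3x3 intrinsics, pixels), "R" (3x3) and "t" (3): a world point X has camera coordinates R X + t; the wrist camera has in their place "T_tool_cam" (4x4, takes a point from camera to tool coordinates, whose origin is the TCP and whose axes are the tool frame's). Camera axes: x right, y down, z forward; pixel columns grow to the right and rows downward; lengths in mm; the calibration is good to about 2 mm. A picture is of the moment at which its call begins: read the wrist's pose just before it. camera_info takes no time and is no camera call.
- close_job(): hands the job in, once; it reports no verdict.
The state is a dict: "clock": time; "joint_pos": joint angles; "qvel": joint speeds; "joint_efforts": joint torques, N m; "eef_pos": TCP position; "orientation": TCP orientation; "wrist_force": force on the tool from outside, world axes, zero at the start; "wrist_torque": the same for the moment, N m; "grip_width": opening from 0.0 (shut) to 1.0 (fully open).
Only numpy, scipy, OpenCV 4.12 (cv2) and the standard library are available. Lean on these libraries where they do the work, as an engineer would, in place of code of your own. Each camera call takes 0.05 s, during which the arm holds its last target.

## Working session

There is one attempt and no reset: what is moved stays moved. The work goes in short steps, Python scripts to look and compute and a shell command to move; the robot and the scene stay as the last step left them, time stands still between calls to the robot, and variables do not carry over. Pictures are saved under pics/ and viewed, and the job is handed in when it is done.

```bash
ls; mkdir -p pics
python3 - <<'E'
from station import *
import cv2
o=get_obs(); print(o)
for n in ["scene","side","wrist"]:
    p,d=get_image(n); cv2.imwrite(f"pics/{n}0.png",p[:,:,::-1]); import numpy as np; np.save(f"pics/{n}0d.npy",d)
    print(n,camera_info(n))
E
```

```text
pics
{'clock': 0.0, 'joint_pos': array([-1.30096606e+00,  3.20291563e-01,  1.56566669e+00, -1.90972750e-05,
        1.25743089e+00, -2.00023108e-02]), 'qvel': array([ 0.00054216,  0.00059593, -0.00033232, -0.00179396,  0.00122065,
       -0.0003795 ]), 'joint_efforts': array([-2.44888957e-03, -4.12459767e+01, -2.31972009e+01,  7.26746977e-02,
        4.56955098e-02, -1.48418130e-04]), 'eef_pos': array([ 164.18689366, -550.5243041 ,  213.12528746]), 'orientation': array([-2.51808646e+00,  1.87670089e+00,  2.24518734e-03]), 'wrist_force': array([-0.04368063, -0.80422839,  0.14371955]), 'wrist_torque': array([-0.03083974, -0.00353647, -0.03894037]), 'grip_width': 0.9978876242071891}
scene {'K': array([[518.80561789,   0.        , 308.50561099],
       [  0.        , 518.80561789, 196.74396222],
       [  0.        ,   0.        ,   1.        ]]), 'R': array([[-0.71580013, -0.69822384,  0.01066002],
       [-0.50997122,  0.51225848, -0.69102866],
       [ 0.477032  , -0.50007471, -0.72274875]]), 't': array([ 430.36179332,  306.84907415, 1482.81831499])}
side {'K': array([[363.56361001,  
[... 164 characters left out ...]
40609,  0.00497391],
       [-0.13832323,  0.61207209, -0.77861058],
       [ 0.16389446, -0.76118184, -0.6274877 ]]), 't': array([ 559.18031095,  121.91469908, 1085.03207977])}
wrist {'K': array([[300.45542166,   0.        , 317.99999113],
       [  0.        , 300.45542166, 193.3611549 ],
       [  0.        ,   0.        ,   1.        ]]), 'T_tool_cam': array([[ 9.99999879e-01,  4.04812172e-04, -2.81165085e-04,
         2.43827882e-01],
       [-3.14104639e-04,  9.63031786e-01,  2.69387602e-01,
        -7.61700249e+01],
       [ 3.79822294e-04, -2.69387481e-01,  9.63031796e-01,
        -1.69999932e+02],
       [ 0.00000000e+00,  0.00000000e+00,  0.00000000e+00,
         1.00000000e+00]])}
```

View pics/scene0.png

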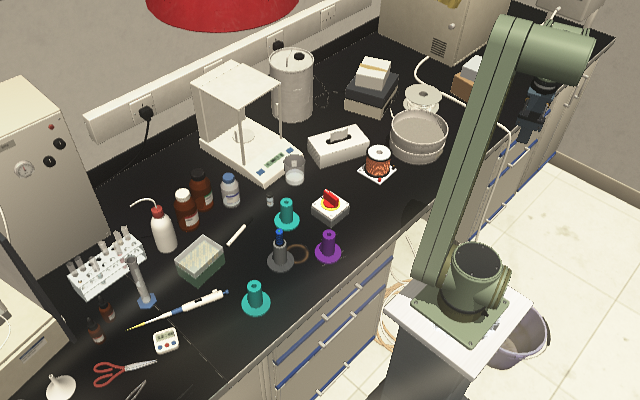

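View pics/side0.png

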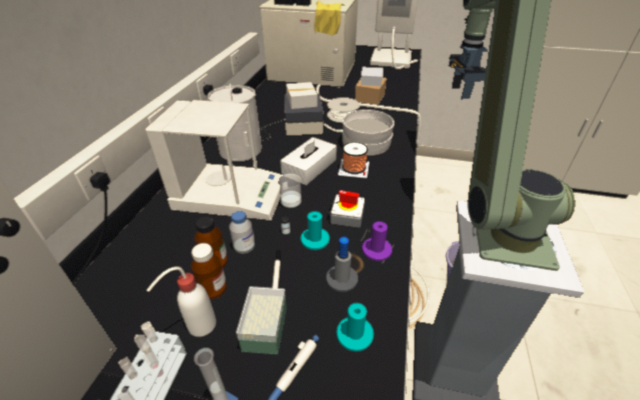

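View pics/wrist0.png

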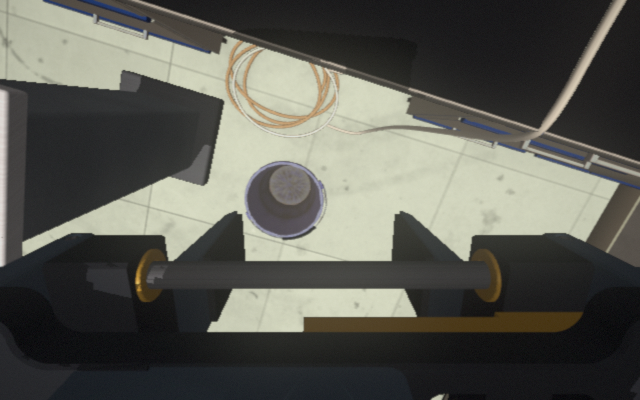

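Run:
```python
from station import *
import station; print([n for n in dir(station) if n[0]!='_']); print(globals().get('hold_point_z'))
```

```text
['MotionError', 'camera_info', 'close_job', 'get_image', 'get_obs', 'hold_point_z']
18.8
```

The scene shows the red handle at (331,200) on its white box, the blue probe in the grey stand at (280,250), and the copper coil at (378,163). The look-alikes are turquoise stands at (287,215) and (255,298) and a purple one at (328,247). The bystanders are the beaker (294,172), vial (270,200), wipes (338,146) and marker (236,235). I choose the grey stand with the blue handle, and will check it in a crop.

```bash
cat > h.py <<'E'
from station import *
import numpy as np, cv2
from scipy.spatial.transform import Rotation as Ro
def world(n,u,v,d,o=None):
    c=camera_info(n);p=np.linalg.inv(c["K"])@np.array([u,v,1.])*d
    if n=="wrist":
        T=c["T_tool_cam"];p=T[:3,:3]@p+T[:3,3]
        return Ro.from_rotvec(o["orientation"]).as_matrix()@p+o["eef_pos"]
    return c["R"].T@(p-c["t"])
def plane(n,u,v,z,o=None):
    a=world(n,u,v,0.,o);b=world(n,u,v,1000.,o)
    return a+(b-a)*(z-a[2])/(b[2]-a[2])
def proj(n,X,o=None):
    c=camera_info(n);X=np.asarray(X,float)
    if n=="wrist":
        X=Ro.from_rotvec(o["orientation"]).as_matrix().T@(X-o["eef_pos"])
        T=c["T_tool_cam"];X=T[:3,:3].T@(X-T[:3,3])
    else: X=c["R"]@X+c["t"]
    p=c["K"]@X;return p[:2]/p[2]
def crop(f,out,x0,y0,w,h,s):
    p=cv2.imread(f)[y0:y0+h,x0:x0+w];cv2.imwrite(out,cv2.resize(p,None,fx=s,fy=s,interpolation=cv2.INTER_CUBIC))
def snap(n,f):
    o=get_obs();p,d=get_image(n);cv2.imwrite(f,p[:,:,::-1]);np.save(f[:-4]+".npy",d);return o,p,d
E
python3 - <<'E'
from h import *
crop("pics/scene0.png","pics/c1.png",240,130,190,150,4)
crop("pics/side0.png","pics/c2.png",270,130,150,150,4)
E
```

```text
(no output)
```

View pics/c1.png

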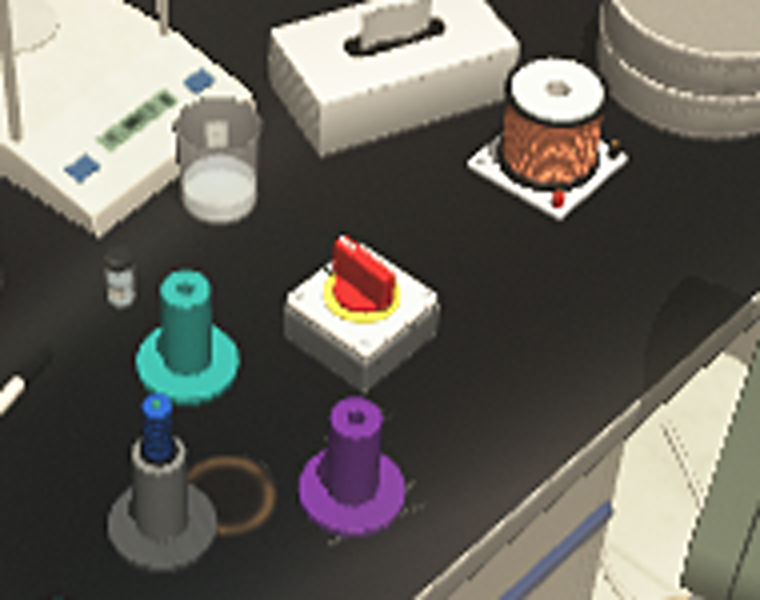

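View pics/c2.png

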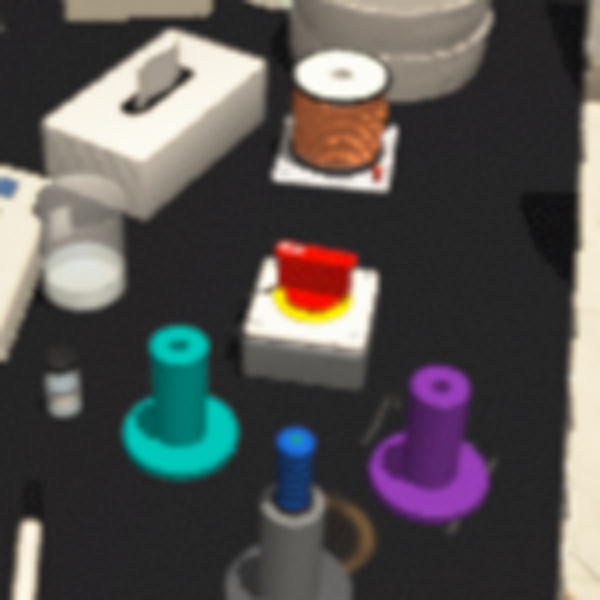

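The crop confirms it: the blue probe is in the grey stand, its top at scene (279,231). The hole mouth is at (379,152), and the bar's white mark is at its far-left end.

Run:
```python
from h import *
np.set_printoptions(precision=1,suppress=True)
S=lambda x,y:(240+x/4,130+y/4)
D=lambda x,y:(270+x/4,130+y/4)
for nm,a,b,z in [("probe",(157,403),(296,440),148),("hole",(557,88),(342,74),90),("handle top",(365,263),(317,255),95),("bar far end",(343,241),(281,246),95),("bar near",(390,282),(354,260),95),("turq",(187,287),(180,344),94),("purple",(357,416),(440,386),94),("vial",(119,250),(63,360),54),("beaker",(218,115),(83,200),92),("box L",(286,300),(264,262),50),("box R",(438,297),(378,275),50),("box bot",(366,357),(364,352),50)]:
    print(nm,plane("scene",*S(*a),z),plane("side",*D(*b),z))
d=np.load("pics/scene0d.npy")
print(world("scene",379,146,d[146,379]),world("scene",332,197,d[197,332]),world("scene",315,205,d[205,315]),world("scene",279,231,d[231,279]))
```

```text
probe [469.4 256.3 148. ] [470.4 258.4 148. ]
hole [ 518.1 -264.4   90. ] [ 518.5 -262.    90. ]
handle top [490.8  11.6  95. ] [496.3  10.8  95. ]
bar far end [519.7   6.   95. ] [524.8   5.9  95. ]
bar near [462.9  13.   95. ] [468.1  10.7  95. ]
turq [572.5 128.4  94. ] [573.7 130.7  94. ]
purple [389.4 130.7  94. ] [391.2 133.6  94. ]
vial [669.7 113.3  54. ] [664.3 123.1  54. ]
beaker [699.4 -31.   92. ] [690.1 -21.9  92. ]
box L [535.9  53.9  50. ] [543.5 -28.   50. ]
box R [450.9 -35.2  50. ] [452.3 -31.6  50. ]
box bot [448.7  53.5  50. ] [450.4  61.3  50. ]
[-242.8  884.8 1279.2] [484.   15.6  97.2] [529.3  44.4  47.7] [467.2 259.2 151.3]
```

```bash
cat >> h.py <<'E'
def st(o=None):
    o=o or get_obs();R=Ro.from_rotvec(o["orientation"]).as_matrix()
    np.set_printoptions(precision=2,suppress=True)
    print("t",round(o["clock"],2),"p",o["eef_pos"],"xyaw",round(np.degrees(np.arctan2(R[1,0],R[0,0])),2),"zax",R[:,2],"q6",round(o["joint_pos"][5],2),"F",o["wrist_force"],"T",o["wrist_torque"],"w",round(o["grip_width"]*91,1));return o,R
def to(x,y,z):
    o,R=st();d=R.T@(np.array([x,y,z])-o["eef_pos"]);print("tool delta",d,"dist",np.linalg.norm(d))
    # level correction: angle to bring tool z to down, in tool frame
    zt=R.T@np.array([0,0,-1.]);print("level rotvec deg",np.degrees(np.cross([0,0,1],zt)))
E
python3 -c "
from h import *
to(494,10,225)"
python3 -m pendant '[{"delta_pos":[-27.7,-29.8,-1],"angular":[0,0,0],"gripper":0},{"delta_pos":[-27.7,-29.8,-1],"angular":[0,0,0],"gripper":0},{"delta_pos":[-27.7,-29.8,-1],"angular":[0,0,0],"gripper":0},{"delta_pos":[-27.7,-29.8,-1],"angular":[0,0,0],"gripper":0},{"delta_pos":[-27.7,-29.8,-1],"angular":[0,0,0],"gripper":0},{"delta_pos":[-27.7,-29.8,-1],"angular":[0,0,0],"gripper":0},{"delta_pos":[-27.7,-29.8,-1],"angular":[0,0,0],"gripper":0},{"delta_pos":[-27.7,-29.8,-1],"angular":[0,0,0],"gripper":0}]'
python3 -c "
from h import *
to(494,10,225)"
```

```text
t 0.15 p [ 164.19 -550.69  213.36] xyaw -73.4 zax [-0.  0. -1.] q6 -0.02 F [-0.09  0.41 -0.  ] T [-0.02  0.01  0.06] w 90.8
tool delta [-443.08 -476.28  -11.09] dist 650.6052313474496
level rotvec deg [-0.    0.07  0.  ]
clock: 0.82
eef_pos: [330.0, -268.2, 217.3]
orientation: [2.505, -1.896, -0.006]
wrist_force: [1.7, 0.4, 0.2]
grip_width: 0.999
t 0.82 p [ 330.   -268.17  217.33] xyaw -74.24 zax [-0.  0. -1.] q6 0.59 F [1.66 0.44 0.2 ] T [ 0.02  0.02 -0.06] w 90.9
tool delta [-223.18 -233.38   -7.56] dist 323.00622797351247
level rotvec deg [ 0.13  0.16 -0.  ]
```

```bash
python3 -m pendant '[{"delta_pos":[-27.9,-29.2,-1],"angular":[0,0,0],"gripper":0},{"delta_pos":[-27.9,-29.2,-1],"angular":[0,0,0],"gripper":0},{"delta_pos":[-27.9,-29.2,-1],"angular":[0,0,0],"gripper":0},{"delta_pos":[-27.9,-29.2,-1],"angular":[0,0,0],"gripper":0},{"delta_pos":[-27.9,-29.2,-1],"angular":[0,0,0],"gripper":0},{"delta_pos":[-27.9,-29.2,-1],"angular":[0,0,0],"gripper":0},{"delta_pos":[-27.9,-29.2,-1],"angular":[0,0,0],"gripper":0},{"delta_pos":[-27.9,-29.2,-1],"angular":[0,0,0],"gripper":0}]'
python3 -m pendant '[{"delta_pos":[0,0,0],"angular":[0,0,-7.1],"gripper":0},{"delta_pos":[0,0,0],"angular":[0,0,-7.1],"gripper":0},{"delta_pos":[0,0,0],"angular":[0,0,-7.1],"gripper":0},{"delta_pos":[0,0,0],"angular":[0,0,-7.1],"gripper":0},{"delta_pos":[0,0,0],"angular":[0,0,-7.1],"gripper":0},{"delta_pos":[0,0,0],"angular":[0,0,-7.1],"gripper":0},{"delta_pos":[0,0,0],"angular":[0,0,-7.1],"gripper":0},{"delta_pos":[0,0,0],"angular":[0,0,-7.1],"gripper":0},{"delta_pos":[0,0,0],"angular":[0,0,-7.1],"gripper":0},{"delta_pos":[0,0,0],"angular":[0,0,-7.1],"gripper":0},{"delta_pos":[0,0,0],"angular":[0,0,-7.1],"gripper":0},{"delta_pos":[0,0,0],"angular":[0,0,-7.1],"gripper":0}]'
python3 -m pendant '[{"delta_pos":[0,0,0],"angular":[0,0,-7.1],"gripper":0},{"delta_pos":[0,0,0],"angular":[0,0,-7.1],"gripper":0},{"delta_pos":[0,0,0],"angular":[0,0,-7.1],"gripper":0},{"delta_pos":[0,0,0],"angular":[0,0,-7.1],"gripper":0},{"delta_pos":[0,0,0],"angular":[0,0,-7.1],"gripper":0},{"delta_pos":[0,0,0],"angular":[0,0,-7.1],"gripper":0},{"delta_pos":[0,0,0],"angular":[0,0,-7.1],"gripper":0},{"delta_pos":[0,0,0],"angular":[0,0,-7.1],"gripper":0},{"delta_pos":[0,0,0],"angular":[0,0,-7.1],"gripper":0},{"delta_pos":[0,0,0],"angular":[0,0,-7.1],"gripper":0}]'
python3 - <<'E'
from h import *
o,p,d=snap("wrist","pics/w1.png"); to(494,10,225)
E
```

```text
clock: 1.48
eef_pos: [494.9, 21.6, 225.6]
orientation: [2.505, -1.895, -0.004]
wrist_force: [1.4, -0.3, -0.2]
grip_width: 1.003
clock: 2.48
eef_pos: [497.0, 32.4, 221.3]
orientation: [-3.12, -0.328, 0.012]
wrist_force: [-0.5, -1.3, -0.6]
grip_width: 1.005
clock: 3.32
eef_pos: [494.4, 32.3, 218.3]
orientation: [-2.332, -2.086, 0.014]
wrist_force: [0.9, 0.7, -0.3]
grip_width: 1.0
t 3.37 p [494.43  32.27 218.23] xyaw 83.84 zax [-0.02  0.   -1.  ] q6 -1.43 F [ 0.01 -0.3   0.42] T [ 0.15 -0.18  0.01] w 91.0
tool delta [-22.18   1.86  -6.84] dist 23.280363902168656
level rotvec deg [-0.89 -0.1   0.  ]
```

View pics/w1.png

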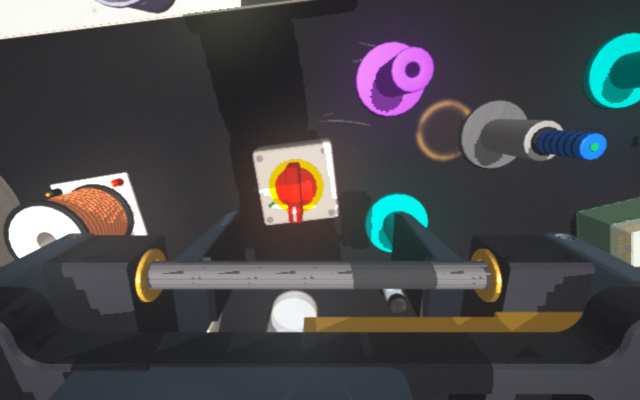

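The wrist view shows the bar at about (294,192), with the gripper about 20 mm to its left in world terms.

Run:
```python
from h import *
crop("pics/w1.png","pics/c3.png",240,130,110,100,6)
```

```text
(no output)
```

View pics/c3.png

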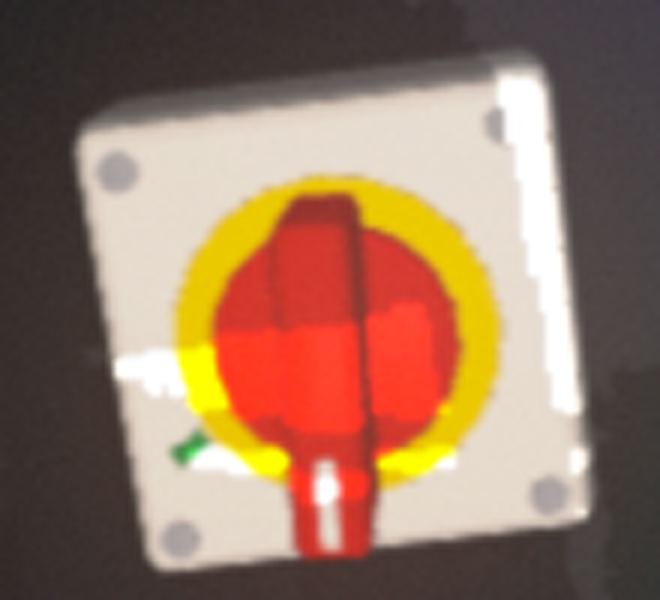

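Run:
```python
from h import *
o,_=st()
P=lambda x,y,z:plane("wrist",240+x/6,130+y/6,z,o)
a=P(316,205,95);b=P(336,550,95);print(a,b,(a+b)/2,np.linalg.norm(b-a),np.degrees(np.arctan2(*(b-a)[1::-1])))
c=[P(78,135,50),P(545,60,50),P(590,515,50),P(155,570,50)];print(np.mean(c,0),[np.linalg.norm(c[i]-c[i-1]) for i in range(4)])
# probe, coil
print(plane("wrist",596,147,148,o))
```

```text
t 3.37 p [494.43  32.27 218.23] xyaw 83.84 zax [-0.02  0.   -1.  ] q6 -1.43 F [ 0.01 -0.3   0.42] T [ 0.15 -0.18  0.01] w 91.0
[466.25  10.28  95.  ] [526.36   6.    95.  ] [496.3    8.14  95.  ] 60.26425360814963 -4.076437748880366
[497.26   7.73  50.  ] [np.float64(87.56840177915251), np.float64(88.68592896760065), np.float64(89.82579534226613), np.float64(87.64258180441576)]
[470.48 258.54 148.  ]
```

```bash
python3 -m pendant '[{"delta_pos":[-12,1.5,0],"angular":[-0.9,0,-1],"gripper":0},{"delta_pos":[-12,1.5,12],"angular":[0,0,-1],"gripper":0},{"delta_pos":[0,0,25],"angular":[0,0,0],"gripper":0},{"delta_pos":[0,0,30],"angular":[0,0,0],"gripper":0},{"delta_pos":[0,0,30],"angular":[0,0,0],"gripper":0}]'; python3 -c "
from h import *
to(496.5,8,66)"
```

```text
clock: 3.78
eef_pos: [500.9, 7.4, 124.6]
orientation: [2.303, 2.12, 0.023]
wrist_force: [0.1, -0.1, -0.0]
grip_width: 0.998
t 3.78 p [500.89   7.43 124.56] xyaw 85.26 zax [ 0.02  0.   -1.  ] q6 -1.5 F [ 0.1  -0.06 -0.04] T [ 0.1  -0.12  0.01] w 90.8
tool delta [ 0.02 -5.48 58.47] dist 58.72510070136134
level rotvec deg [ 1.03 -0.18  0.  ]
```

```bash
python3 -m pendant '[{"delta_pos":[0,-3,20],"angular":[1,0,-1],"gripper":0},{"delta_pos":[0,-1,20],"angular":[0,0,0],"gripper":0},{"delta_pos":[0,-1,12],"angular":[0,0,0],"gripper":0},{"delta_pos":[0,0,3],"angular":[0,0,0],"gripper":0}]'
python3 - <<'E'
from h import *
to(496.5,8,66)
snap("wrist","pics/w2.png")
E
```

```text
clock: 4.12
eef_pos: [491.4, 7.7, 61.6]
orientation: [-2.297, -2.128, 0.009]
wrist_force: [-0.3, 0.8, -0.7]
grip_width: 1.004
t 4.12 p [491.41   7.73  61.58] xyaw 85.63 zax [-0.01  0.   -1.  ] q6 -1.51 F [-0.25  0.84 -0.74] T [ 0.11 -0.11 -0.  ] w 91.4
tool delta [ 0.66  5.   -4.47] dist 6.743883295969547
level rotvec deg [-0.64 -0.14  0.  ]
```

View pics/w2.png

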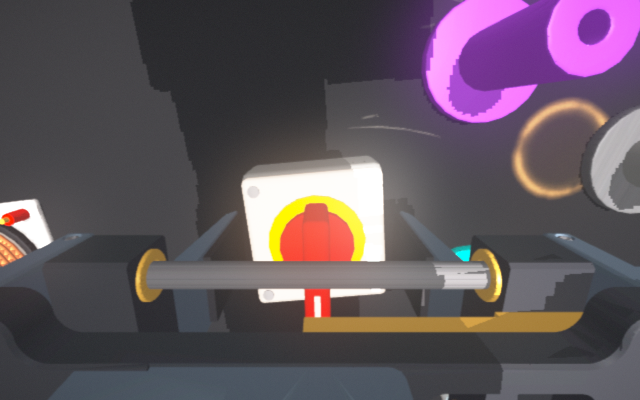

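The bar is midway between the fingers, centred on about column 316. I'll correct the pose and close.

```bash
python3 -m pendant '[{"delta_pos":[0.3,3,-3],"angular":[-0.5,0,0],"gripper":0},{"delta_pos":[0,0,0],"angular":[0,0,0],"gripper":0}]'; python3 -c "
from h import *
to(496.5,8,66)"
```

```text
clock: 4.33
eef_pos: [495.4, 7.8, 65.5]
orientation: [-2.305, -2.131, -0.001]
wrist_force: [0.9, -0.4, 0.6]
grip_width: 1.0
t 4.33 p [495.37   7.79  65.48] xyaw 85.53 zax [-0.  0. -1.] q6 -1.5 F [ 0.94 -0.4   0.6 ] T [ 0.05 -0.12 -0.02] w 91.0
tool delta [ 0.29  1.11 -0.52] dist 1.261946683849638
level rotvec deg [-0.07 -0.14  0.  ]
```

```bash
python3 -m pendant '[{"delta_pos":[0,0.5,0],"angular":[0,0,0],"gripper":255},{"delta_pos":[0,0,0],"angular":[0,0,0],"gripper":255},{"delta_pos":[0,0,0],"angular":[0,0,0],"gripper":255},{"delta_pos":[0,0,0],"angular":[0,0,0],"gripper":255},{"delta_pos":[0,0,0],"angular":[0,0,0],"gripper":255},{"delta_pos":[0,0,0],"angular":[0,0,0],"gripper":255},{"delta_pos":[0,0,0],"angular":[0,0,0],"gripper":255},{"delta_pos":[0,0,0],"angular":[0,0,0],"gripper":255}]'; python3 -c "
from h import *
to(496.5,8,66)"
```

```text
clock: 5.0
eef_pos: [499.3, 7.8, 70.1]
orientation: [2.305, 2.128, 0.013]
wrist_force: [-0.2, -0.3, -0.0]
grip_width: 0.446
t 5.0 p [499.27   7.82  70.09] xyaw 85.44 zax [ 0.01  0.   -1.  ] q6 -1.5 F [-0.21 -0.34 -0.04] T [ 0.16 -0.12  0.03] w 40.6
tool delta [-0.05 -2.81  4.07] dist 4.945553030136707
level rotvec deg [ 0.5  -0.18  0.  ]
```

```bash
python3 -m pendant '[{"delta_pos":[0,-2,3],"angular":[0.3,0,0],"gripper":255},{"delta_pos":[0,0,0],"angular":[0,0,0],"gripper":255},{"delta_pos":[0,0,0],"angular":[0,0,0],"gripper":255},{"delta_pos":[0,0,0],"angular":[0,0,0],"gripper":255}]'; python3 -c "
from h import *
to(496.5,8,66)"
python3 -m pendant '[{"delta_pos":[0,0,0],"angular":[0,0,0],"gripper":255},{"delta_pos":[0,0,0],"angular":[0,0,0],"gripper":255}]'; python3 -c "
from h import *
to(496.5,8,66)"
```

```text
clock: 5.33
eef_pos: [496.5, 6.8, 66.5]
orientation: [2.305, 2.133, 0.002]
wrist_force: [-1.1, -15.6, 1.0]
grip_width: 0.155
t 5.33 p [496.51   6.82  66.5 ] xyaw 85.55 zax [ 0.  0. -1.] q6 -1.5 F [ -1.11 -15.57   0.95] T [-2.65  0.07 -0.  ] w 14.1
tool delta [ 1.18 -0.11  0.5 ] dist 1.2850100982634483
level rotvec deg [ 0.09 -0.02  0.  ]
clock: 5.5
eef_pos: [496.5, 6.5, 66.5]
orientation: [2.305, 2.133, 0.002]
wrist_force: [-0.4, 0.1, 0.2]
grip_width: 0.148
t 5.5 p [496.49   6.51  66.47] xyaw 85.55 zax [ 0. -0. -1.] q6 -1.5 F [-0.44  0.07  0.15] T [ 0.13 -0.13  0.03] w 13.5
tool delta [ 1.49 -0.1   0.47] dist 1.563416094436819
level rotvec deg [ 0.09 -0.    0.  ]
```

Gripped at 13.5 mm wide, which fits the 14 mm bar. Now I'll turn it clockwise.

```bash
python3 -m pendant '[{"delta_pos":[0,0,0],"angular":[0,0,6],"gripper":255},{"delta_pos":[0,0,0],"angular":[0,0,6],"gripper":255},{"delta_pos":[0,0,0],"angular":[0,0,6],"gripper":255},{"delta_pos":[0,0,0],"angular":[0,0,6],"gripper":255}]'; python3 -c "
from h import *
to(496.5,6.5,66.5)"
```

```text
clock: 5.83
eef_pos: [496.7, 7.4, 66.5]
orientation: [-2.713, -1.584, -0.004]
wrist_force: [-0.3, 0.3, 0.7]
grip_width: 0.154
t 5.83 p [496.73   7.39  66.49] xyaw 60.56 zax [ 0.  0. -1.] q6 -1.07 F [-0.34  0.35  0.7 ] T [-0.01 -0.18  0.08] w 14.0
tool delta [-0.89  0.24 -0.01] dist 0.9191462794069315
level rotvec deg [ 0.06 -0.13  0.  ]
```

```bash
python3 -m pendant '[{"delta_pos":[0,0,0],"angular":[0,0,6],"gripper":255},{"delta_pos":[0,0,0],"angular":[0,0,6],"gripper":255},{"delta_pos":[0,0,0],"angular":[0,0,6],"gripper":255},{"delta_pos":[0,0,0],"angular":[0,0,6],"gripper":255}]'; python3 -c "
from h import *
to(496.5,6.5,66.5)"
python3 -m pendant '[{"delta_pos":[0,0,0],"angular":[0,0,4],"gripper":255},{"delta_pos":[0,0,0],"angular":[0,0,4],"gripper":255},{"delta_pos":[0,0,0],"angular":[0,0,4],"gripper":255}]'; python3 -c "
from h import *
to(496.5,6.5,66.5)"
```

```text
clock: 6.17
eef_pos: [497.4, 8.0, 66.5]
orientation: [-2.992, -0.954, -0.006]
wrist_force: [0.9, -0.7, -0.5]
grip_width: 0.15
t 6.17 p [497.36   8.03  66.49] xyaw 35.38 zax [ 0.  0. -1.] q6 -0.63 F [ 0.92 -0.73 -0.5 ] T [-0.17 -0.13  0.16] w 13.6
tool delta [-1.59  0.75 -0.02] dist 1.7534779813142964
level rotvec deg [ 0.02 -0.23  0.  ]
clock: 6.42
eef_pos: [497.8, 7.8, 66.5]
orientation: [3.077, 0.63, 0.006]
wrist_force: [-0.6, 0.9, 0.7]
grip_width: 0.18
t 6.42 p [497.76   7.83  66.52] xyaw 23.16 zax [ 0. -0. -1.] q6 -0.41 F [-0.63  0.92  0.75] T [0.28 0.01 1.26] w 16.4
tool delta [-1.68  0.73  0.02] dist 1.8286964155644214
level rotvec deg [ 0.09 -0.21  0.  ]
```

```bash
python3 -m pendant '[{"delta_pos":[0,0,0],"angular":[0,0,3],"gripper":255},{"delta_pos":[0,0,0],"angular":[0,0,1],"gripper":255},{"delta_pos":[0,0,0],"angular":[0,0,0],"gripper":255},{"delta_pos":[0,0,0],"angular":[0,0,0],"gripper":255}]'; python3 -c "
from h import *
to(496.5,6.5,66.5)
snap('wrist','pics/w3.png');snap('scene','pics/s3.png')
crop('pics/s3.png','pics/c4.png',240,130,190,150,4)"
```

```text
clock: 6.75
eef_pos: [497.9, 7.6, 66.6]
orientation: [3.09, 0.541, 0.005]
wrist_force: [0.4, -0.3, 1.0]
grip_width: 0.197
t 6.75 p [497.89   7.59  66.57] xyaw 19.88 zax [ 0. -0. -1.] q6 -0.35 F [ 0.39 -0.33  0.97] T [-0.01 -0.08  1.24] w 17.9
tool delta [-1.68  0.55  0.07] dist 1.7681392376417984
level rotvec deg [ 0.31 -0.15  0.  ]
```

View pics/w3.png

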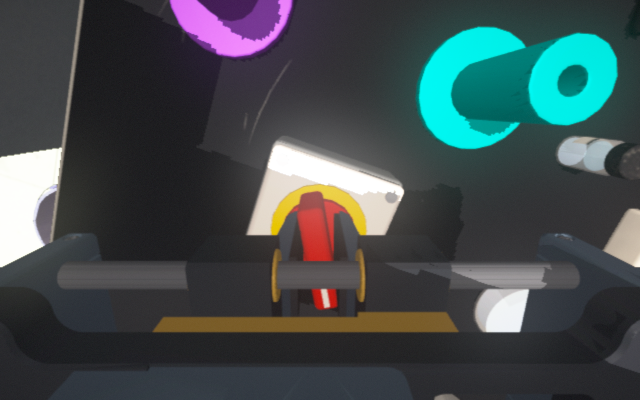

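The bar sits skewed about 6° in the pads with 1.2 N m of torque, so the handle is hard on its stop. Releasing and rising.

```bash
python3 -m pendant '[{"delta_pos":[0,0,0],"angular":[0,0,0],"gripper":0},{"delta_pos":[0,0,0],"angular":[0,0,0],"gripper":0},{"delta_pos":[0,0,0],"angular":[0,0,0],"gripper":0},{"delta_pos":[0,0,0],"angular":[0,0,0],"gripper":0},{"delta_pos":[0,0,0],"angular":[0,0,0],"gripper":0}]'; python3 -c "
from h import *
to(496.5,6.5,66.5)"
python3 -m pendant '[{"delta_pos":[0,0,-20],"angular":[0,0,0],"gripper":0},{"delta_pos":[0,0,-30],"angular":[0,0,0],"gripper":0},{"delta_pos":[0,0,-40],"angular":[0,0,0],"gripper":0},{"delta_pos":[0,0,-35],"angular":[0,0,0],"gripper":0},{"delta_pos":[0,0,-10],"angular":[0,0,0],"gripper":0}]'; python3 -c "
from h import *
to(470,258,200)
snap('wrist','pics/w4.png')"
```

```text
clock: 7.27
eef_pos: [497.9, 8.4, 66.4]
orientation: [3.098, 0.521, 0.007]
wrist_force: [0.4, -0.4, -0.4]
grip_width: 0.535
t 7.27 p [497.9    8.42  66.45] xyaw 19.1 zax [ 0.  0. -1.] q6 -0.34 F [ 0.44 -0.39 -0.42] T [-0.02 -0.16  0.03] w 48.7
tool delta [-1.95  1.35 -0.06] dist 2.3752389116149772
level rotvec deg [ 0.05 -0.24  0.  ]
clock: 7.68
eef_pos: [494.2, 8.4, 202.5]
orientation: [-3.095, -0.513, 0.012]
wrist_force: [0.3, 0.6, -0.9]
grip_width: 0.9
t 7.68 p [494.22   8.43 202.46] xyaw 18.8 zax [-0.01  0.   -1.  ] q6 -0.34 F [ 0.26  0.63 -0.87] T [ 0.01 -0.16 -0.05] w 81.9
tool delta [  57.54 -244.04    3.35] dist 250.75634255600318
level rotvec deg [-0.31  0.41  0.  ]
```

View pics/w4.png

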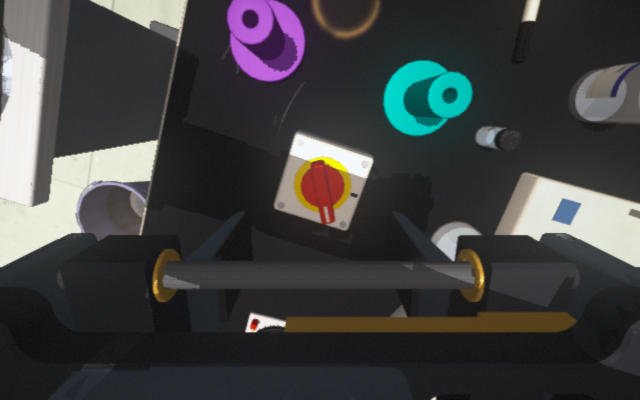

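Run:
```python
from h import *
crop("pics/w4.png","pics/c5.png",265,120,120,120,5)
```

```text
(no output)
```

View pics/c5.png

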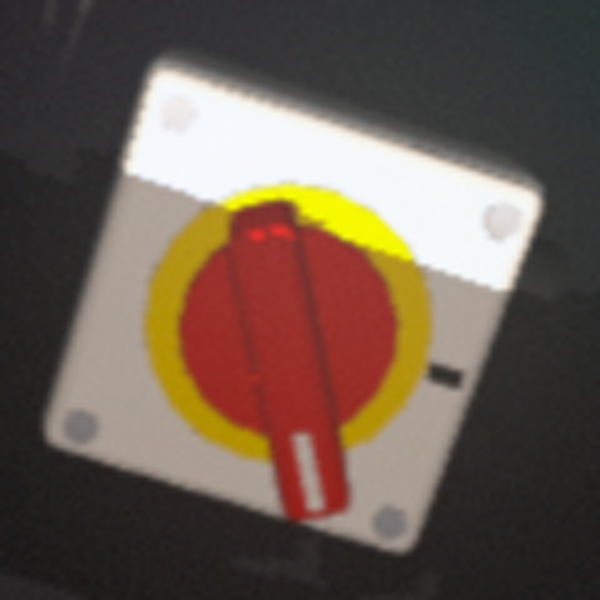

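Run:
```python
from h import *
o,_=st()
P=lambda x,y,z:plane("wrist",265+x/5,120+y/5,z,o)
a=P(265,212,95);b=P(315,510,95);print(a,b,np.linalg.norm(b-a),np.degrees(np.arctan2(*(b-a)[1::-1])))
a=P(150,65,50);b=P(45,440,50);print(np.degrees(np.arctan2(*(b-a)[1::-1])))
```

```text
t 7.73 p [494.63   8.42 202.8 ] xyaw 18.8 zax [-0.01  0.   -1.  ] q6 -0.34 F [1.31 0.86 0.74] T [ 0.01 -0.19 -0.02] w 85.6
[484.89  35.45  95.  ] [513.33 -17.43  95.  ] 60.04182252884192 -61.730505538274834
-88.15340584076208
```

```bash
python3 -m pendant '[{"delta_pos":[4,-17,0],"angular":[0,0,0],"gripper":0},{"delta_pos":[9,-38,0],"angular":[0,0,0],"gripper":0},{"delta_pos":[9,-38,0],"angular":[0,0,0],"gripper":0},{"delta_pos":[9,-38,0],"angular":[0,0,0],"gripper":0},{"delta_pos":[9,-38,0],"angular":[0,0,0],"gripper":0},{"delta_pos":[9,-38,0],"angular":[0,0,0],"gripper":0},{"delta_pos":[4,-17,0],"angular":[0,0,0],"gripper":0},{"delta_pos":[0,0,0],"angular":[0,0,0],"gripper":0}]'; python3 -c "
from h import *
to(470,258,200)
snap('wrist','pics/w5.png')
crop('pics/w5.png','pics/c6.png',220,80,200,150,4)"
```

```text
clock: 8.4
eef_pos: [471.5, 245.2, 198.3]
orientation: [-3.099, -0.493, 0.014]
wrist_force: [-0.5, -0.6, 0.2]
grip_width: 0.999
t 8.4 p [471.54 245.23 198.31] xyaw 18.08 zax [-0.01  0.   -1.  ] q6 0.14 F [-0.49 -0.64  0.17] T [-0.03 -0.12 -0.  ] w 90.9
tool delta [  2.48 -12.63  -1.64] dist 12.975363173811127
level rotvec deg [-0.3   0.49  0.  ]
```

View pics/c6.png

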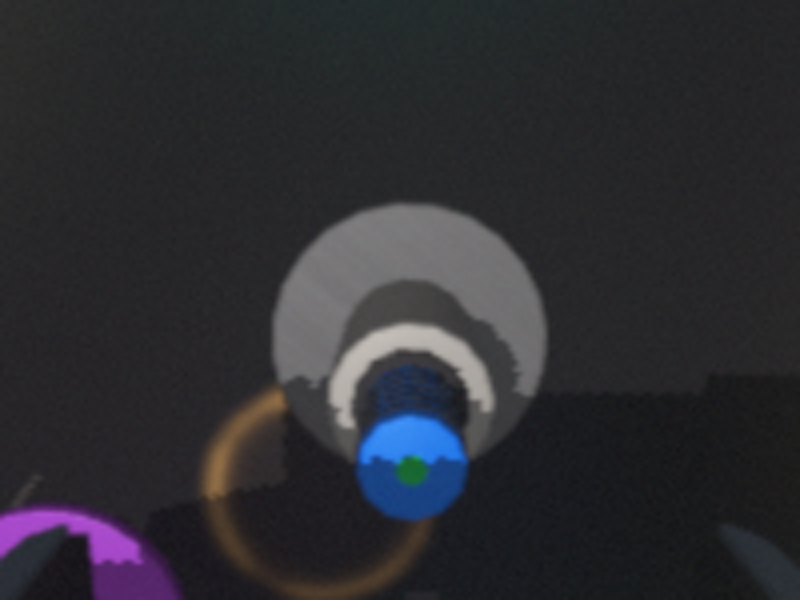

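Run:
```python
from h import *
o,_=st()
P=lambda x,y,z:plane("wrist",220+x/4,80+y/4,z,o)
print(P(412,468,148),P(410,335,10)); q=P(412,468,148); to(q[0],q[1],190)
```

```text
t 8.45 p [471.4  243.76 198.08] xyaw 18.05 zax [-0.01  0.   -1.  ] q6 0.13 F [ 0.36 -0.06 -0.85] T [ 0.02 -0.12  0.03] w 91.1
[471.05 255.94 148.  ] [470.74 257.88  10.  ]
t 8.45 p [471.4  243.76 198.08] xyaw 18.05 zax [-0.01  0.   -1.  ] q6 0.13 F [ 0.36 -0.06 -0.85] T [ 0.02 -0.12  0.03] w 91.1
tool delta [  3.52 -11.66   8.1 ] dist 14.62382240874692
level rotvec deg [-0.25  0.55  0.  ]
```

```bash
python3 -m pendant '[{"delta_pos":[3.5,-12,5],"angular":[-0.2,0.5,0],"gripper":0},{"delta_pos":[0,0,10],"angular":[0,0,0],"gripper":0},{"delta_pos":[0,0,10],"angular":[0,0,0],"gripper":0},{"delta_pos":[0,0,0],"angular":[0,0,0],"gripper":0}]'; python3 -c "
from h import *
to(471,257,104)
snap('wrist','pics/w6.png')
crop('pics/w6.png','pics/c7.png',220,130,200,150,4)"
```

```text
clock: 8.78
eef_pos: [470.1, 251.6, 169.0]
orientation: [3.1, 0.489, -0.008]
wrist_force: [-1.6, 0.8, -0.4]
grip_width: 0.997
t 8.78 p [470.13 251.6  169.04] xyaw 17.94 zax [-0. -0. -1.] q6 0.16 F [-1.64  0.83 -0.44] T [-0.01 -0.09 -0.02] w 90.7
tool delta [ 2.86 -5.06 65.01] dist 65.27079836888522
level rotvec deg [ 0.16  0.33 -0.  ]
```

View pics/c7.png

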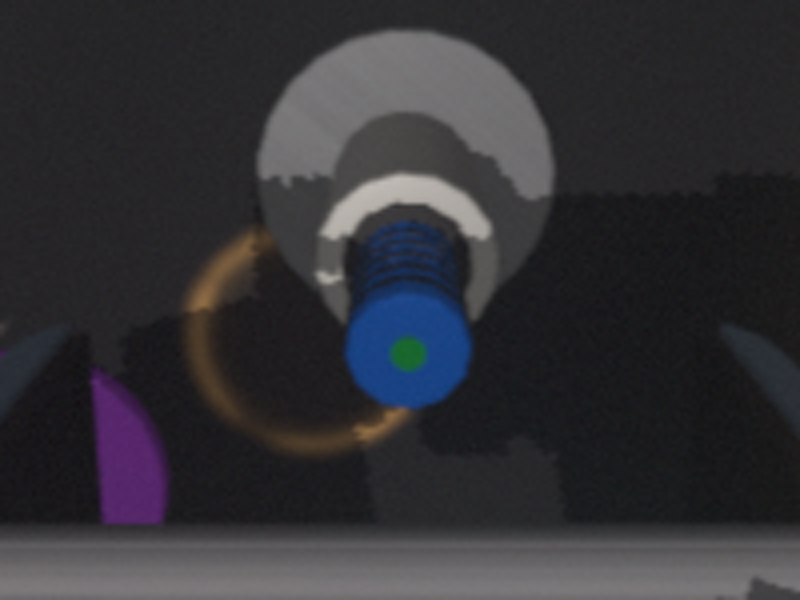

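Run:
```python
from h import *
o,_=st()
P=lambda x,y,z:plane("wrist",220+x/4,130+y/4,z,o)
print(P(408,350,148),P(406,173,10)); q=P(408,350,148); to(q[0],q[1],104)
```

```text
t 8.83 p [470.5  251.51 169.79] xyaw 17.92 zax [-0. -0. -1.] q6 0.16 F [ 0.99 -0.14  0.14] T [-0.03 -0.13 -0.01] w 90.9
[471.46 257.32 148.  ] [471.56 258.8   10.  ]
t 8.83 p [470.5  251.51 169.79] xyaw 17.92 zax [-0. -0. -1.] q6 0.16 F [ 0.99 -0.14  0.14] T [-0.03 -0.13 -0.01] w 90.9
tool delta [ 3.03 -5.42 65.76] dist 66.05734194275226
level rotvec deg [ 0.17  0.28 -0.  ]
```

```bash
python3 -m pendant '[{"delta_pos":[3,-5.5,6],"angular":[0.1,0.3,0],"gripper":0},{"delta_pos":[0,0,15],"angular":[0,0,0],"gripper":0},{"delta_pos":[0,0,15],"angular":[0,0,0],"gripper":0},{"delta_pos":[0,0,8],"angular":[0,0,0],"gripper":0},{"delta_pos":[0,0,0],"angular":[0,0,0],"gripper":0}]'; python3 -c "
from h import *
to(471.4,257.5,104)"
```

```text
clock: 9.25
eef_pos: [474.2, 254.7, 124.7]
orientation: [3.104, 0.48, 0.008]
wrist_force: [0.2, 0.1, 0.4]
grip_width: 1.002
t 9.25 p [474.19 254.7  124.71] xyaw 17.57 zax [ 0.  0. -1.] q6 0.17 F [0.19 0.13 0.38] T [ 0.   -0.09 -0.01] w 91.2
tool delta [-1.91 -3.54 20.7 ] dist 21.083967555261452
level rotvec deg [ 0.06 -0.27  0.  ]
```

```bash
python3 -m pendant '[{"delta_pos":[-2,-3.5,7],"angular":[0,-0.2,0],"gripper":0},{"delta_pos":[0,0,10],"angular":[0,0,0],"gripper":0},{"delta_pos":[0,0,0],"angular":[0,0,0],"gripper":0}]'; python3 -c "
from h import *
to(471.4,257.5,104)"
```

```text
clock: 9.5
eef_pos: [472.0, 257.5, 107.3]
orientation: [3.105, 0.478, 0.005]
wrist_force: [-0.2, 0.2, -0.5]
grip_width: 1.0
t 9.5 p [472.01 257.5  107.34] xyaw 17.5 zax [ 0.  0. -1.] q6 0.17 F [-0.19  0.15 -0.5 ] T [-0.03 -0.11  0.06] w 91.0
tool delta [-0.59 -0.19  3.34] dist 3.3944517162135845
level rotvec deg [ 0.04 -0.17  0.  ]
```

Now I'll close on the probe, correcting small drifts.

```bash
python3 -m pendant '[{"delta_pos":[-0.5,0,3],"angular":[0,-0.1,0],"gripper":255},{"delta_pos":[0,0,0],"angular":[0,0,0],"gripper":255},{"delta_pos":[0,0,0],"angular":[0,0,0],"gripper":255},{"delta_pos":[0,0,0],"angular":[0,0,0],"gripper":255},{"delta_pos":[0,0,0],"angular":[0,0,0],"gripper":255}]'; python3 -c "
from h import *
to(471.4,257.5,104)"
```

```text
clock: 9.92
eef_pos: [472.2, 258.0, 104.8]
orientation: [-3.105, -0.479, -0.005]
wrist_force: [-0.1, -0.6, -0.1]
grip_width: 0.666
t 9.92 p [472.17 257.97 104.82] xyaw 17.52 zax [ 0.  0. -1.] q6 0.17 F [-0.13 -0.55 -0.07] T [ 0.   -0.16  0.01] w 60.6
tool delta [-0.88  0.21  0.82] dist 1.217284060646853
level rotvec deg [ 0.02 -0.18  0.  ]
```

```bash
python3 -m pendant '[{"delta_pos":[-0.8,0,0.8],"angular":[0,-0.2,0],"gripper":255},{"delta_pos":[0,0,0],"angular":[0,0,0],"gripper":255},{"delta_pos":[0,0,0],"angular":[0,0,0],"gripper":255},{"delta_pos":[0,0,0],"angular":[0,0,0],"gripper":255},{"delta_pos":[0,0,0],"angular":[0,0,0],"gripper":255},{"delta_pos":[0,0,0],"angular":[0,0,0],"gripper":255},{"delta_pos":[0,0,0],"angular":[0,0,0],"gripper":255},{"delta_pos":[0,0,0],"angular":[0,0,0],"gripper":255}]'; python3 -c "
from h import *
to(471.4,257.5,104)"
```

```text
clock: 10.58
eef_pos: [471.8, 257.9, 104.8]
orientation: [-3.105, -0.478, -0.001]
wrist_force: [0.8, -0.1, -0.1]
grip_width: 0.233
t 10.58 p [471.78 257.93 104.84] xyaw 17.52 zax [ 0.  0. -1.] q6 0.17 F [ 0.77 -0.12 -0.14] T [-0.02 -0.07  0.02] w 21.2
tool delta [-0.49  0.3   0.84] dist 1.0137969673014116
level rotvec deg [-0.   -0.05  0.  ]
```

```bash
python3 -m pendant '[{"delta_pos":[0,0,-4],"angular":[0,0,0],"gripper":255},{"delta_pos":[0,0,-8],"angular":[0,0,0],"gripper":255},{"delta_pos":[0,0,-12],"angular":[0,0,0],"gripper":255},{"delta_pos":[0,0,-12],"angular":[0,0,0],"gripper":255}]'; python3 -c "
from h import *
to(471.8,257.9,150)"
```

```text
clock: 10.92
eef_pos: [469.6, 256.8, 140.1]
orientation: [3.103, 0.478, -0.01]
wrist_force: [0.5, 0.3, -0.6]
grip_width: 0.235
t 10.92 p [469.61 256.77 140.05] xyaw 17.52 zax [-0.01 -0.   -1.  ] q6 0.17 F [ 0.52  0.26 -0.63] T [ 0.03 -0.19 -0.02] w 21.4
tool delta [ 2.36 -0.4  -9.97] dist 10.250016400774408
level rotvec deg [ 0.08  0.38 -0.  ]
```

```bash
python3 -m pendant '[{"delta_pos":[2,0,-10],"angular":[0,0.3,0],"gripper":255},{"delta_pos":[0.3,0,-12],"angular":[0,0,0],"gripper":255},{"delta_pos":[0.3,0,-14],"angular":[0,0,0],"gripper":255}]'; python3 -c "
from h import *
to(471.8,257.9,240)"
python3 -m pendant '[{"delta_pos":[0.5,0,-15],"angular":[0,0.1,0],"gripper":255},{"delta_pos":[0.3,0,-18],"angular":[0,0.1,0],"gripper":255},{"delta_pos":[0.3,0,-18],"angular":[0,0,0],"gripper":255},{"delta_pos":[0,0,-8],"angular":[0,0,0],"gripper":255},{"delta_pos":[0,0,0],"angular":[0,0,0],"gripper":255},{"delta_pos":[0,0,0],"angular":[0,0,0],"gripper":255}]'; python3 -c "
from h import *
to(518.3,-263,240)
snap('scene','pics/s7.png')
crop('pics/s7.png','pics/c8.png',200,130,190,150,4)"
```

```text
clock: 11.17
eef_pos: [472.0, 257.5, 178.9]
orientation: [3.103, 0.478, -0.002]
wrist_force: [0.5, 0.1, -1.2]
grip_width: 0.233
t 11.17 p [472.03 257.5  178.85] xyaw 17.52 zax [-0. -0. -1.] q6 0.17 F [ 0.48  0.12 -1.23] T [ 0.03 -0.15  0.03] w 21.2
tool delta [ -0.18  -0.36 -61.15] dist 61.148441281870944
level rotvec deg [ 0.09  0.07 -0.  ]
clock: 11.67
eef_pos: [474.4, 258.5, 246.6]
orientation: [-3.103, -0.478, -0.018]
wrist_force: [0.7, 0.1, -1.0]
grip_width: 0.238
t 11.67 p [474.37 258.5  246.57] xyaw 17.52 zax [ 0.01  0.   -1.  ] q6 0.17 F [ 0.71  0.08 -1.02] T [-0.04 -0.09 -0.03] w 21.6
tool delta [-115.15  510.54    5.32] dist 523.388034752004
level rotvec deg [ 0.01 -0.66  0.  ]
```

View pics/c8.png

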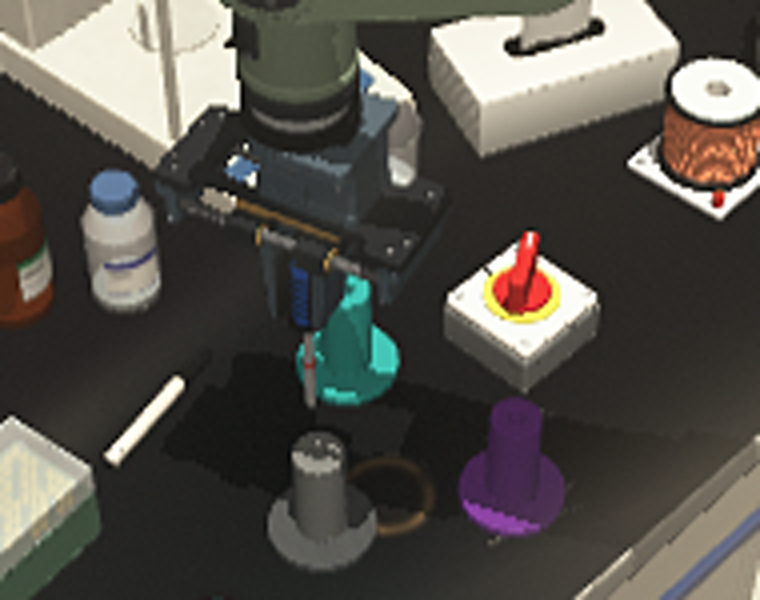

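```bash
python3 -m pendant '[{"delta_pos":[-2.5,12,0],"angular":[0,-0.5,0],"gripper":255},{"delta_pos":[-6,26,0],"angular":[0,0,0],"gripper":255},{"delta_pos":[-8,34,0],"angular":[0,0,0],"gripper":255},{"delta_pos":[-8,34,0],"angular":[0,0,0],"gripper":255},{"delta_pos":[-8,34,0],"angular":[0,0,0],"gripper":255},{"delta_pos":[-8,34,0],"angular":[0,0,0],"gripper":255},{"delta_pos":[-8,34,0],"angular":[0,0,0],"gripper":255},{"delta_pos":[-8,34,0],"angular":[0,0,0],"gripper":255}]'; python3 -c "
from h import *
to(518.3,-263,240)"
```

```text
clock: 12.38
eef_pos: [489.3, 1.1, 236.8]
orientation: [3.101, 0.498, -0.028]
wrist_force: [-0.5, -0.2, -1.6]
grip_width: 0.236
t 12.38 p [489.31   1.14 236.79] xyaw 18.25 zax [-0.02 -0.   -1.  ] q6 -0.34 F [-0.48 -0.18 -1.65] T [-0.01 -0.18  0.03] w 21.5
tool delta [-55.22 259.93  -2.74] dist 265.7447280560916
level rotvec deg [-0.11  1.02  0.  ]
```

```bash
python3 -m pendant '[{"delta_pos":[-7,33,0],"angular":[0,0.8,0],"gripper":255},{"delta_pos":[-7,33,0],"angular":[0,0,0],"gripper":255},{"delta_pos":[-7,33,0],"angular":[0,0,0],"gripper":255},{"delta_pos":[-7,33,0],"angular":[0,0,0],"gripper":255},{"delta_pos":[-6,28,0],"angular":[0,0,0],"gripper":255},{"delta_pos":[-4,18,0],"angular":[0,0,0],"gripper":255},{"delta_pos":[-2,8,0],"angular":[0,0,0],"gripper":255},{"delta_pos":[0,0,0],"angular":[0,0,0],"gripper":255}]'; python3 -c "
from h import *
to(518.3,-263,240)
snap('wrist','pics/w8.png');snap('scene','pics/s8.png');snap('side','pics/d8.png');st()"
```

```text
clock: 13.05
eef_pos: [499.8, -209.5, 226.6]
orientation: [-3.099, -0.481, 0.039]
wrist_force: [0.0, 1.3, -1.3]
grip_width: 0.235
t 13.05 p [ 499.75 -209.55  226.62] xyaw 17.64 zax [-0.03  0.   -1.  ] q6 -0.72 F [ 0.03  1.26 -1.28] T [ 0.03 -0.2   0.02] w 21.4
tool delta [  1.16  56.43 -13.94] dist 58.14013410437102
level rotvec deg [-0.54  1.35  0.  ]
t 13.2 p [ 500.09 -206.71  227.29] xyaw 17.81 zax [-0.02  0.   -1.  ] q6 -0.72 F [-0.44  0.84 -1.52] T [ 0.02 -0.18  0.02] w 21.2
```

View pics/w8.png

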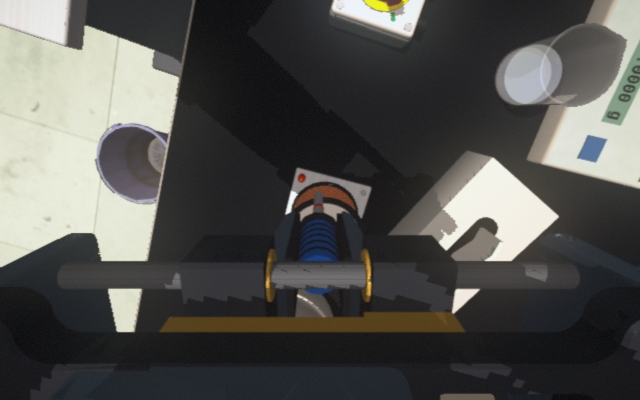

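The wrist view of the hole is blocked by the probe, so I'll align using the scene and side cameras, comparing stem and hole.

```bash
python3 -m pendant '[{"delta_pos":[0,15,-6],"angular":[-0.4,1,0],"gripper":255},{"delta_pos":[0,20,-3],"angular":[0,0,0],"gripper":255},{"delta_pos":[0,12,0],"angular":[0,0,0],"gripper":255},{"delta_pos":[0,4,0],"angular":[0,0,0],"gripper":255},{"delta_pos":[0,0,0],"angular":[0,0,0],"gripper":255}]'; python3 -c "
from h import *
to(518.3,-263,240)"
```

```text
clock: 13.62
eef_pos: [516.4, -248.9, 236.4]
orientation: [-3.095, -0.5, 0.009]
wrist_force: [0.3, 0.2, -0.5]
grip_width: 0.234
t 13.62 p [ 516.35 -248.9   236.36] xyaw 18.35 zax [-0.01  0.01 -1.  ] q6 -0.79 F [ 0.28  0.23 -0.53] T [-0.01 -0.15 -0.01] w 21.3
tool delta [-2.61 13.97 -3.73] dist 14.687904483810073
level rotvec deg [-0.41  0.25  0.  ]
```

```bash
python3 -m pendant '[{"delta_pos":[-1.5,8,-2],"angular":[-0.4,0.2,0],"gripper":255},{"delta_pos":[-1,5,0],"angular":[0,0,0],"gripper":255},{"delta_pos":[0,0,0],"angular":[0,0,0],"gripper":255},{"delta_pos":[0,0,0],"angular":[0,0,0],"gripper":255}]'; python3 -c "
from h import *
to(518.3,-263,240)
snap('scene','pics/s9.png');st();snap('side','pics/d9.png');st()
crop('pics/s9.png','pics/c9.png',340,90,80,100,6)
crop('pics/d9.png','pics/c10.png',315,90,80,100,6)"
```

```text
clock: 13.95
eef_pos: [517.8, -260.1, 238.0]
orientation: [-3.099, -0.505, 0.003]
wrist_force: [0.5, 0.3, -1.2]
grip_width: 0.236
t 13.95 p [ 517.8  -260.09  238.01] xyaw 18.51 zax [-0.  0. -1.] q6 -0.81 F [ 0.49  0.3  -1.15] T [ 0.03 -0.12  0.03] w 21.5
tool delta [-0.46  2.91 -2.  ] dist 3.561073637221198
level rotvec deg [-0.12  0.08  0.  ]
t 14.0 p [ 517.77 -260.08  238.  ] xyaw 18.51 zax [-0.  0. -1.] q6 -0.81 F [ 0.06  0.99 -0.87] T [-0.01 -0.13  0.03] w 21.1
t 14.05 p [ 517.77 -260.06  237.97] xyaw 18.52 zax [-0.  0. -1.] q6 -0.81 F [-0.04 -0.71 -0.88] T [-0.06 -0.11 -0.05] w 21.4
```

View pics/c9.png

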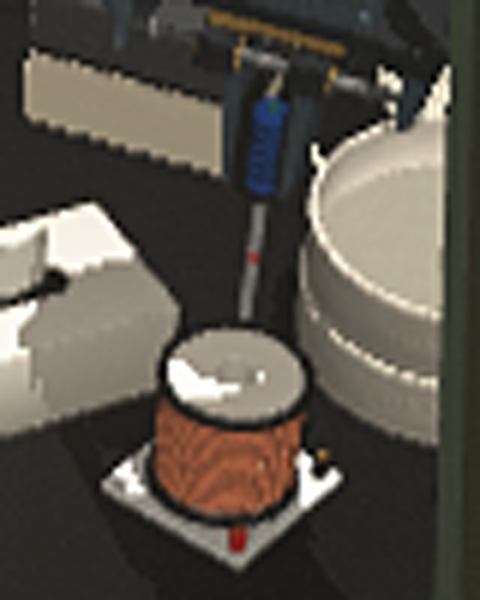

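View pics/c10.png

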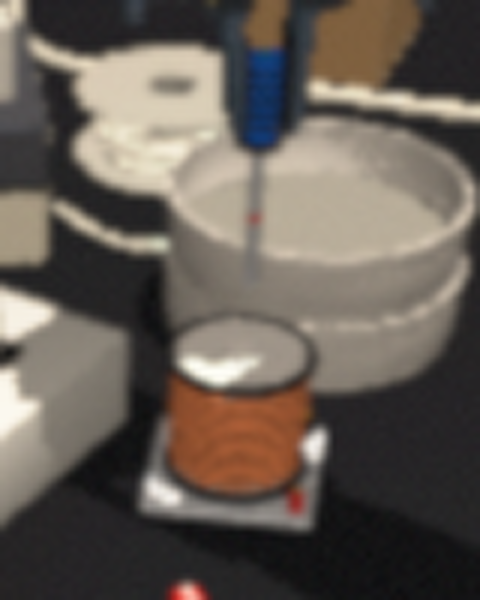

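Run:
```python
from h import *
for n,x0,y0 in [("scene",340,90),("side",315,90)]:
  for z in (281,237.97-14,182,137.2,90):
    p=proj(n,[517.8,-260.1,z]); print(n,z,(p-[x0,y0])*6)
print(plane("scene",340+237.5/6,90+375/6,90),plane("side",315+242.5/6,90+354/6,90))
# ellipse outline fit via projecting circle
for n,x0,y0 in [("scene",340,90),("side",315,90)]:
  for cx,cy in [(518.3,-263)]:
    a=np.linspace(0,2*np.pi,90);q=np.array([(proj(n,[cx+46*np.cos(t),cy+46*np.sin(t),90])-[x0,y0])*6 for t in a])
    print(n,"circle L,R,T,B",q[:,0].min(),q[:,0].max(),q[:,1].min(),q[:,1].max())
```

```text
scene 281 [270.07443512 105.69240528]
scene 223.97 [257.81703105 190.91938871]
scene 182 [249.16990111 251.04376713]
scene 137.2 [240.26845928 312.93640205]
scene 90 [231.23758821 375.72897172]
side 281 [263.75895457  50.5616393 ]
side 223.97 [257.35157859 146.97396461]
side 182 [252.86986078 214.41074944]
side 137.2 [248.28915323 283.33704128]
side 90 [243.6754985  352.75909203]
[ 515.63948721 -263.15407224   90.        ] [ 518.27319777 -258.52529017   90.        ]
scene circle L,R,T,B 153.8720212242605 313.8231309734607 321.00374939110134 426.7756583354385
side circle L,R,T,B 167.1973614502141 320.245910784603 311.5261374192462 391.0556006247087
```

Run:
```python
from h import *
crop("pics/scene0.png","pics/c11.png",362,138,36,30,18)
crop("pics/side0.png","pics/c12.png",338,136,36,30,18)
a=cv2.imread("pics/c11.png");b=cv2.imread("pics/c12.png")
cv2.imwrite("pics/c13.png",cv2.resize(np.vstack([a,b]),None,fx=.55,fy=.55))
```

```text
(no output)
```

View pics/c11.png

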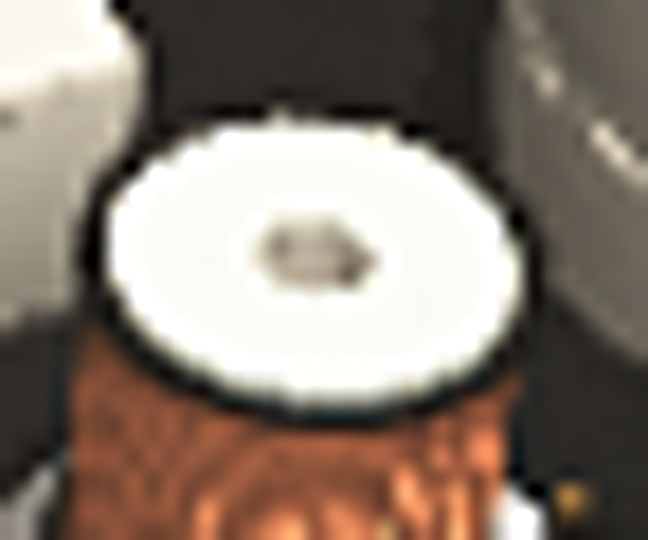

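View pics/c12.png

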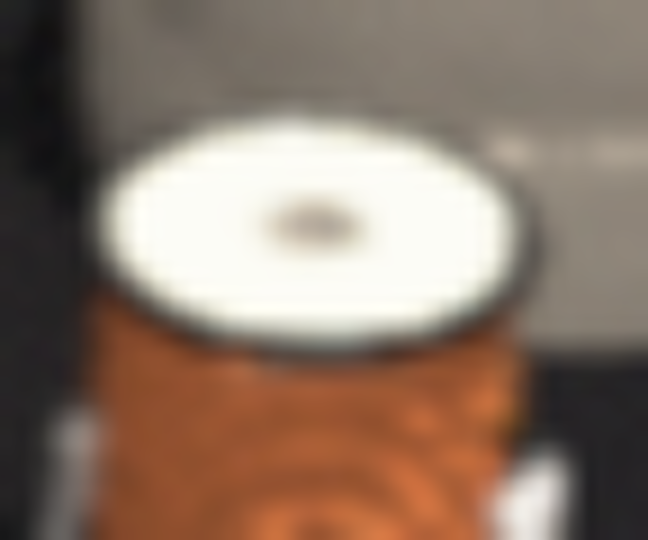

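Run:
```python
from h import *
print(plane("scene",379.0,151.8,90),plane("side",354.8,148.2,90))
for n,x0,y0 in [("scene",340,90),("side",315,90)]:
  print((proj(n,[518.,-262.5,90])),)
# sub-pixel red band + blue handle from s9/d9
for n,f in [("scene","s9"),("side","d9")]:
  im=cv2.imread(f"pics/{f}.png").astype(int); B,G,R=im[...,0],im[...,1],im[...,2]
  x0,y0,w,h=(372,120,22,25) if n=="scene" else (345,115,22,25)
  def cen(W):
    W=np.clip(W,0,None)[y0:y0+h,x0:x0+w];ys,xs=np.mgrid[y0:y0+h,x0:x0+w];return (W*xs).sum()/W.sum(),(W*ys).sum()/W.sum()
  m=R-np.maximum(G,B)-40
  print(n,"band",cen(m),"pred",proj(n,[517.8,-260.1,182.2]))
  x0,y0,w,h=(374,105,20,20) if n=="scene" else (350,95,20,21)
  m=B-np.maximum(G,R)-40
  print(n,"blue",cen(m),"pred",proj(n,[517.8,-260.1,256]))
```

```text
[ 519.3788893  -264.58265847   90.        ] [ 521.28786316 -263.52476783   90.        ]
[378.93175756 152.26875005]
[355.65791573 148.44911702]
scene band (np.float64(381.7323943661972), np.float64(132.42253521126761)) pred [381.53506459 131.79371014]
scene blue (np.float64(384.4888888888889), np.float64(110.75555555555556)) pred [384.10449023 113.92823104]
side band (np.float64(357.0), np.float64(126.0)) pred [357.14846183 125.68268525]
side blue (np.float64(358.6434108527132), np.float64(104.71317829457364)) pred [358.4839032 105.5881867]
```

Run:
```python
from h import *
for z in (180,182.2):print(plane("scene",381.73,132.42,z),plane("side",357,126,z))
to(518.3,-263,202)
```

```text
[ 516.80012334 -260.28194329  180.        ] [ 518.45100529 -261.89170917  180.        ]
[ 515.27973146 -257.98998141  182.2       ] [ 517.95664801 -257.68798687  182.2       ]
t 14.05 p [ 517.77 -260.06  237.97] xyaw 18.52 zax [-0.  0. -1.] q6 -0.81 F [-0.04 -0.71 -0.88] T [-0.06 -0.11 -0.05] w 21.4
tool delta [-0.37  3.03 35.96] dist 36.08911913466441
level rotvec deg [-0.12  0.09  0.  ]
```

```bash
python3 -m pendant '[{"delta_pos":[1,4,8],"angular":[-0.1,0,0],"gripper":255},{"delta_pos":[0,0,10],"angular":[0,0,0],"gripper":255},{"delta_pos":[0,0,6],"angular":[0,0,0],"gripper":255},{"delta_pos":[0,0,0],"angular":[0,0,0],"gripper":255},{"delta_pos":[0,0,0],"angular":[0,0,0],"gripper":255}]'; python3 -c "
from h import *
to(520.3,-264,202)"
```

```text
clock: 14.47
eef_pos: [519.5, -263.1, 210.5]
orientation: [-3.099, -0.506, 0.005]
wrist_force: [0.4, 0.4, -1.2]
grip_width: 0.239
t 14.47 p [ 519.49 -263.05  210.51] xyaw 18.53 zax [-0.  0. -1.] q6 -0.81 F [ 0.36  0.35 -1.15] T [-0.05 -0.18  0.03] w 21.7
tool delta [0.49 1.17 8.5 ] dist 8.59847460295276
level rotvec deg [-0.1   0.16  0.  ]
```

```bash
python3 -m pendant '[{"delta_pos":[0.4,1,5],"angular":[-0.1,0.1,0],"gripper":255},{"delta_pos":[0,0,0],"angular":[0,0,0],"gripper":255},{"delta_pos":[0,0,0],"angular":[0,0,0],"gripper":255},{"delta_pos":[0,0,0],"angular":[0,0,0],"gripper":255}]'; python3 -c "
from h import *
to(520.3,-264,202)
snap('scene','pics/s10.png');st();snap('side','pics/d10.png');st();
crop('pics/s10.png','pics/c14.png',360,105,40,62,9)
crop('pics/d10.png','pics/c15.png',336,105,40,62,9)
a=cv2.imread('pics/c14.png');b=cv2.imread('pics/c15.png');cv2.imwrite('pics/c16.png',np.hstack([a,b]))"
```

```text
clock: 14.8
eef_pos: [520.2, -263.8, 204.6]
orientation: [-3.1, -0.506, 0.002]
wrist_force: [0.6, -0.3, -1.2]
grip_width: 0.238
t 14.8 p [ 520.16 -263.85  204.56] xyaw 18.53 zax [-0.  0. -1.] q6 -0.81 F [ 0.59 -0.32 -1.19] T [ 0.04 -0.13  0.05] w 21.7
tool delta [0.09 0.19 2.55] dist 2.5638951518727766
level rotvec deg [-0.03  0.08  0.  ]
t 14.85 p [ 520.24 -263.88  204.75] xyaw 18.54 zax [-0. -0. -1.] q6 -0.81 F [-0.42  0.03 -0.49] T [ 0.02 -0.09  0.01] w 21.3
t 14.9 p [ 520.27 -263.9   204.82] xyaw 18.54 zax [-0. -0. -1.] q6 -0.81 F [-0.32 -1.1  -0.4 ] T [-0.01 -0.12  0.02] w 21.4
```

View pics/c16.png

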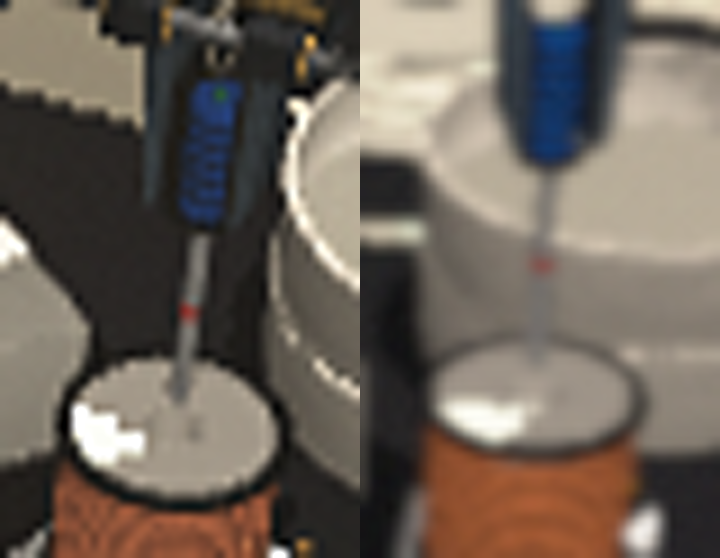

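Run:
```python
from h import *
from scipy.optimize import least_squares
obs={}
for n,f,(x0,y0,w,h),hole in [("scene","s10",(375,133,12,14),(379.0,151.8)),("side","d10",(350,128,12,12),(354.8,148.2))]:
  im=cv2.imread(f"pics/{f}.png").astype(int); B,G,R=im[...,0],im[...,1],im[...,2]
  W=np.clip(R-np.maximum(G,B)-20,0,None)[y0:y0+h,x0:x0+w];ys,xs=np.mgrid[y0:y0+h,x0:x0+w]
  # restrict to red near
  obs[n]=((W*xs).sum()/W.sum(),(W*ys).sum()/W.sum()),hole; print(n,obs[n],W.sum())
def tri(i): return least_squares(lambda X:np.concatenate([(proj(n,X)-obs[n][i])*(1 if n=="scene" else .9) for n in obs]),[518,-262,120.])
for i in (0,1):
  r=tri(i);print(r.x,r.fun)
```

```text
scene ((np.float64(380.4203821656051), np.float64(139.28025477707007)), (379.0, 151.8)) 157
side ((np.float64(355.8305084745763), np.float64(134.01694915254237)), (354.8, 148.2)) 59
[ 520.46621712 -263.55586842  146.97072485] [-0.0304742  -0.16885169  0.09877794  0.17106367]
[ 521.56842071 -267.72568889   87.08449157] [-0.01312886 -0.08713743  0.04943175  0.08941942]
```

Run:
```python
from h import *
from scipy.optimize import least_squares
band={"scene":(380.42,139.28),"side":(355.83,134.02)}
hole={"scene":(379.0,151.9),"side":(354.75,148.3)}
C={n:-camera_info(n)["R"].T@camera_info(n)["t"] for n in band};print(C)
def off(n,X):
    d=(C[n]-X)[:2];d=d/np.linalg.norm(d);return X+np.r_[d*3.1,0]
def fit(ob,o,z=None):
    g=lambda X:off(n,X) if o else X
    def f(q):
        X=np.array([q[0],q[1],q[2] if z is None else z])
        return np.concatenate([proj(n,off(n,X) if o else X)-ob[n] for n in ob])
    r=least_squares(f,[518,-262,120.] if z is None else [518,-262]);return r.x,r.fun
print("band free",fit(band,1)); print("band z149",fit(band,1,149))
print("hole free",fit(hole,0)); print("hole z90",fit(hole,0,90))
```

```text
{'scene': array([-242.8145586 ,  884.82276321, 1279.15892311]), 'side': array([385.20215598, 871.17779063, 772.9870531 ])}
band free (array([ 520.75849227, -264.12612494,  148.70497493]), array([-0.01823168, -0.10008651,  0.05290985,  0.09115591]))
band z149 (array([ 520.63300571, -263.77941482]), array([-0.0439886 , -0.10357348,  0.07830646,  0.06743374]))
hole free (array([ 521.75329174, -268.04606731,   86.42984831]), array([-0.01705234, -0.1133107 ,  0.05784564,  0.10466711]))
hole z90 (array([ 520.3022532 , -264.05715681]), array([-0.30354845, -0.15375656,  0.34226948, -0.14309913]))
```

Run:
```python
from h import *
from scipy.optimize import least_squares
obs={}
for n,(u,v) in [("scene",(372,152)),("side",(348,148))]:
  g=cv2.imread(f"pics/{n}0.png")[...,0].astype(float)  # blue: white disc vs copper/black
  up=cv2.resize(g,None,fx=8,fy=8,interpolation=cv2.INTER_LINEAR)
  m=(up>130).astype(np.uint8);k,l,s,c=cv2.connectedComponentsWithStats(m)
  L=l[v*8,u*8];cn,_=cv2.findContours((l==L).astype(np.uint8),0,1);cn=max(cn,key=cv2.contourArea)
  h=cv2.convexHull(cn);M=cv2.moments(h);cx,cy=M["m10"]/M["m00"],M["m01"]/M["m00"]
  obs[n]=np.array([(cx+.5)/8-.5,(cy+.5)/8-.5]);print(n,obs[n],s[L],cv2.fitEllipse(h))
  A=M["m00"]/64;print("area px",A)
def model(n,X,r=40):
  q=np.array([proj(n,X+r*np.array([np.cos(t),np.sin(t),0])) for t in np.linspace(0,6.283,120)],np.float32)
  M=cv2.moments(((q-300)*1).reshape(-1,1,2));return np.array([M["m10"],M["m01"]])/M["m00"]+300,M["m00"]
for r in (40,43,46):print(r,model("scene",np.array([520,-264,90.]),r),model("side",np.array([520,-264,90.]),r))
for z in (None,90,88):
  f=lambda q:np.concatenate([model(n,np.array([q[0],q[1],q[2] if z is None else z]))[0]-obs[n] for n in obs])
  r=least_squares(f,[518,-262,90.] if z is None else [518,-262],diff_step=1e-3);print(z,r.x,r.fun)
```

```text
scene [378.91689562 151.98634581] [ 2944  1156   184   127 17920] ((3034.733642578125, 1219.22705078125), (125.67886352539062, 185.50694274902344), 97.65100860595703)
area px 282.9375
side [358.17524254 147.47863925] [ 2751  1136   276   104 16311] ((2885.054443359375, 1177.4678955078125), (112.50843048095703, 276.5226745605469), 81.99259185791016)
area px 299.9609375
40 (array([378.7687401, 151.9124565]), 276.8297778677661) (array([355.18839336, 148.31081797]), 199.7523192933295)
43 (array([378.77101833, 151.93076515]), 319.9290965758264) (array([355.19084923, 148.3320341 ]), 230.86904348339885)
46 (array([378.77345876, 151.95039802]), 366.1493264788296) (array([355.19348048, 148.35478665]), 264.24422158370726)Traceback (most recent call last):
  File "<stdin>", line 18, in <module>
    return func(*args, **kwargs)
    result = trf(vector_fun.fun, vector_fun.jac, x0, f0, J0, lb, ub, ftol, xtol,
                 gtol, max_nfev, x_scale, loss_function, tr_solver,
                 tr_options.copy(), verbose, callback=callback_wrapped)
    return trf_no_bounds(
        fun, jac, x0, f0, J0, ftol, xtol, gtol, max_nfev, x_scale,
        loss_function, tr_solver, tr_options, verbose, callback=callback)
    f_new = fun(x_new)
    self._update_fun()
    ~~~~~~~~~~~~~~~~^^
    self.f = self.fun_wrapped(xp_copy(self.x))
             ~~~~~~~~~~~~~~~~^^^^^^^^^^^^^^^^^
    return np.atleast_1d(self.fun(x))
                         ~~~~~~~~^^^
    return self.f(x, *self.args, **self.kwargs)
           ~~~~~~^^^^^^^^^^^^^^^^^^^^^^^^^^^^^^
  File "<stdin>", line 17, in <lambda>
  File "<stdin>", line 13, in model
  File "h.py", line 14, in proj
    c=camera_info(n);X=np.asarray(X,float)
ValueError: time passes only in moves, steps and waits
```

The disc fit puts the hole at about (520.5,-264.2), and the band fit puts the stem at (520.6,-263.9). They agree within 1 mm, so I'll descend slowly.

```bash
python3 -m pendant '[{"delta_pos":[0,0.3,3],"angular":[0,0.1,0],"gripper":255},{"delta_pos":[0,0,4],"angular":[0,0,0],"gripper":255},{"delta_pos":[0,0,4],"angular":[0,0,0],"gripper":255}]'; python3 -c "
from h import *
to(520.5,-264.2,145.8)"
```

```text
clock: 15.15
eef_pos: [521.2, -264.6, 194.6]
orientation: [3.099, 0.506, 0.006]
wrist_force: [-0.4, -0.6, -1.0]
grip_width: 0.231
t 15.15 p [ 521.21 -264.62  194.6 ] xyaw 18.54 zax [ 0. -0. -1.] q6 -0.81 F [-0.39 -0.58 -1.01] T [ 0.04 -0.12 -0.05] w 21.0
tool delta [-0.71 -0.74 48.79] dist 48.804693885857134
level rotvec deg [ 0.14 -0.19  0.  ]
```

```bash
python3 -m pendant '[{"delta_pos":[-0.5,-0.5,4],"angular":[0.1,-0.2,0],"gripper":255},{"delta_pos":[0,0,4],"angular":[0,0,0],"gripper":255},{"delta_pos":[0,0,4],"angular":[0,0,0],"gripper":255}]'; python3 -c "
from h import *
to(520.5,-264.2,145.8)
snap('scene','pics/s11.png');snap('side','pics/d11.png')
crop('pics/s11.png','pics/c14.png',360,115,40,52,9)
crop('pics/d11.png','pics/c15.png',336,115,40,52,9)
a=cv2.imread('pics/c14.png');b=cv2.imread('pics/c15.png');cv2.imwrite('pics/c17.png',np.hstack([a,b]))"
```

```text
clock: 15.4
eef_pos: [520.3, -264.2, 181.1]
orientation: [3.1, 0.506, -0.001]
wrist_force: [0.5, -0.4, -1.2]
grip_width: 0.234
t 15.4 p [ 520.3  -264.21  181.06] xyaw 18.53 zax [-0. -0. -1.] q6 -0.81 F [ 0.48 -0.36 -1.23] T [ 0.04 -0.15 -0.03] w 21.3
tool delta [ 0.23  0.05 35.26] dist 35.26337457318842
level rotvec deg [ 0.01  0.05 -0.  ]
```

View pics/c17.png

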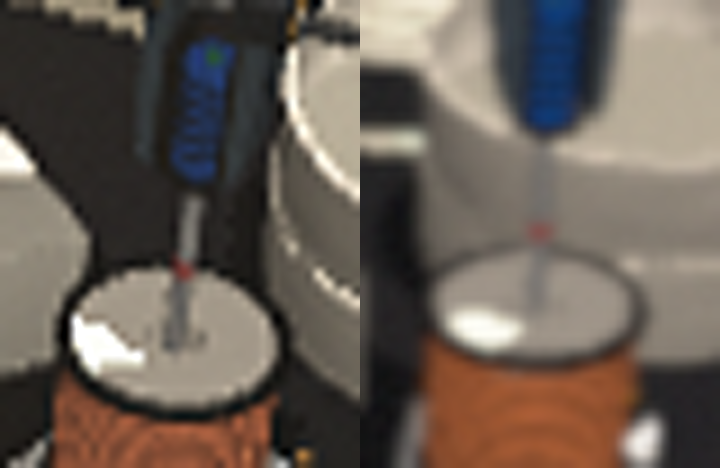

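The stem enters at about (177,338) in the scene crop, and the hole spans 147–204, so it is well centred. Continuing down.

```bash
python3 -m pendant '[{"delta_pos":[0.2,0,4],"angular":[0,0,0],"gripper":255},{"delta_pos":[0,0,4],"angular":[0,0,0],"gripper":255},{"delta_pos":[0,0,4],"angular":[0,0,0],"gripper":255}]'; python3 -c "
from h import *
to(520.5,-264.2,145.8)"
python3 -m pendant '[{"delta_pos":[0,0,4],"angular":[0,0,0],"gripper":255},{"delta_pos":[0,0,4],"angular":[0,0,0],"gripper":255}]'; python3 -c "
from h import *
to(520.5,-264.2,145.8)"
```

```text
clock: 15.75
eef_pos: [520.7, -264.2, 168.4]
orientation: [3.1, 0.506, -0.001]
wrist_force: [-0.3, -0.8, -1.8]
grip_width: 0.235
t 15.75 p [ 520.68 -264.22  168.43] xyaw 18.54 zax [-0. -0. -1.] q6 -0.81 F [-0.26 -0.79 -1.82] T [-0.01 -0.07 -0.02] w 21.4
tool delta [-0.15 -0.08 22.63] dist 22.631404739586316
level rotvec deg [ 0.02  0.04 -0.  ]
clock: 15.92
eef_pos: [520.7, -264.2, 159.5]
orientation: [3.1, 0.506, -0.001]
wrist_force: [0.1, 0.9, -0.8]
grip_width: 0.238
t 15.92 p [ 520.69 -264.19  159.54] xyaw 18.53 zax [-0. -0. -1.] q6 -0.81 F [ 0.06  0.91 -0.84] T [-0.04 -0.13  0.01] w 21.6
tool delta [-0.18 -0.05 13.74] dist 13.739678481521343
level rotvec deg [ 0.02  0.03 -0.  ]
```

```bash
python3 -m pendant '[{"delta_pos":[0,0,4],"angular":[0,0,0],"gripper":255},{"delta_pos":[0,0,4],"angular":[0,0,0],"gripper":255},{"delta_pos":[0,0,2.5],"angular":[0,0,0],"gripper":255},{"delta_pos":[0,0,0],"angular":[0,0,0],"gripper":255}]'; python3 -c "
from h import *
to(520.5,-264.2,145.8)"
```

```text
clock: 16.25
eef_pos: [520.1, -263.9, 146.6]
orientation: [-3.1, -0.506, 0.004]
wrist_force: [0.2, -0.2, -1.0]
grip_width: 0.236
t 16.25 p [ 520.05 -263.89  146.57] xyaw 18.54 zax [-0.  0. -1.] q6 -0.81 F [ 0.18 -0.17 -0.97] T [-0.02 -0.11 -0.09] w 21.4
tool delta [0.33 0.43 0.77] dist 0.9432887398181495
level rotvec deg [-0.07  0.12  0.  ]
```

```bash
python3 -m pendant '[{"delta_pos":[0.3,0.4,0.5],"angular":[0,0.1,0],"gripper":255},{"delta_pos":[0,0,0],"angular":[0,0,0],"gripper":255},{"delta_pos":[0,0,0],"angular":[0,0,0],"gripper":255},{"delta_pos":[0,0,0],"angular":[0,0,0],"gripper":255},{"delta_pos":[0,0,0],"angular":[0,0,0],"gripper":255}]'; python3 -c "
from h import *
to(520.5,-264.2,145.8)
snap('scene','pics/s12.png');snap('side','pics/d12.png')
crop('pics/s12.png','pics/c14.png',360,115,40,52,9)
crop('pics/d12.png','pics/c15.png',336,115,40,52,9)
a=cv2.imread('pics/c14.png');b=cv2.imread('pics/c15.png');cv2.imwrite('pics/c18.png',np.hstack([a,b]));o,_=st();print(o['qvel'])"
```

```text
clock: 16.67
eef_pos: [520.9, -264.4, 146.4]
orientation: [-3.1, -0.506, -0.001]
wrist_force: [-0.5, -0.3, -0.6]
grip_width: 0.236
t 16.67 p [ 520.87 -264.44  146.42] xyaw 18.53 zax [ 0.  0. -1.] q6 -0.81 F [-0.54 -0.31 -0.62] T [ 0.01 -0.08  0.01] w 21.5
tool delta [-0.28 -0.35  0.62] dist 0.7619823158287096
level rotvec deg [-0.03 -0.03  0.  ]
t 16.77 p [ 520.86 -264.38  146.38] xyaw 18.53 zax [ 0.  0. -1.] q6 -0.81 F [-0.63 -0.68 -1.3 ] T [-0.03 -0.07 -0.03] w 21.7
[-0.  0.  0. -0.  0.  0.]
```

View pics/c18.png

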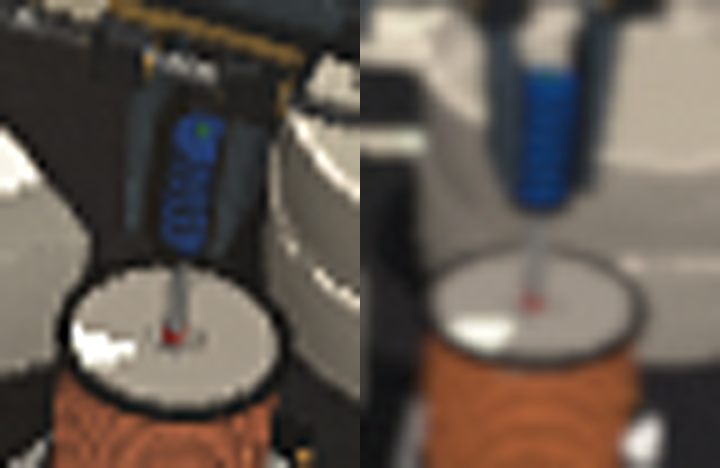

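View pics/s12.png

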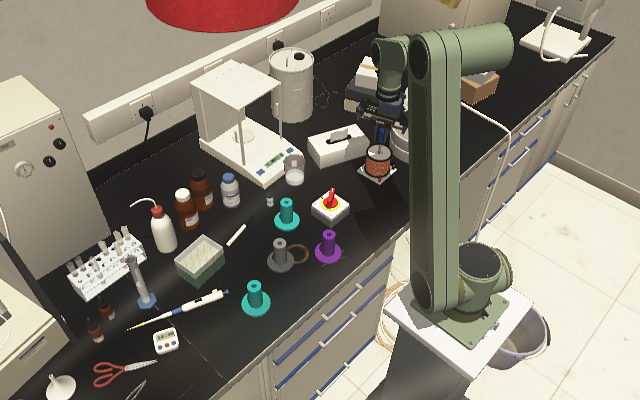

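Run:
```python
from h import *
C={n:-camera_info(n)["R"].T@camera_info(n)["t"] for n in ("scene","side")}
for n,b,x0 in [("scene",(173,337),360),("side",(173,303),336)]:
  b=np.array([b[0]/9-.5+x0,b[1]/9-.5+115])
  for X in ([520.86,-264.4,90.6],[520.3,-264.1,90.6]):
    X=np.array(X);d=(C[n]-X)[:2];d/=np.linalg.norm(d)
    print(n,"obs",b,"band pred",proj(n,X+np.r_[3.1*d,0]),"axis",proj(n,X))
```

```text
scene obs [378.72222222 151.94444444] band pred [378.56841689 152.07564389] axis [378.65202175 151.49395911]
scene obs [378.72222222 151.94444444] band pred [378.63979938 152.19216403] axis [378.7235345  151.61023304]
side obs [354.72222222 148.16666667] band pred [354.93447512 148.39103603] axis [354.96333162 147.94744214]
side obs [354.72222222 148.16666667] band pred [355.07507128 148.45115282] axis [355.10406854 148.00736242]
```

The band sits in the mouth in both views: scene (378.7,151.9) against the hole at (378.9,152.0), side (354.7,148.2) against (354.75,148.3). The arm is still and level. Handing in.

```bash
python3 -c "
from h import *
close_job()"
```

```text
the job is handed in; nothing more can be done
```

The job is handed in after about 17 s of the 61 s. The hand-in reports no verdict, so what follows rests on my own checks.

- **Isolator:** I turned the red handle clockwise until the wrist torque rose to about 1.2 N m against the stop. After release, the wrist image showed the bar had moved from about -4° to about -62°. That is roughly 58°, above the 55° needed, and it fits having reached the 60° stop.
- **Probe:** I lifted it out of the grey stand. The finger opening stayed at about 21.5 mm on the 22 mm handle until the end. I then lowered it straight into the coil's hole.
- **Final position:** The tool was within 0.1° of vertical and not moving, with wrist forces of about 1 N, so I saw no sign of contact with the coil. In both the scene and side cameras the red band sat at the hole mouth within about 0.2 px. I estimate it is about 1 mm off centre, with the tip about 0.6 mm above the target.
- **Other things on the bench:** They looked undisturbed in the last scene picture. I did not measure them.

**Checks that disagreed:** The two cameras differed by 1–3 mm on where the hole is, and solving for it without fixing its height put the mouth at 86–87 mm instead of 90. I trusted the given 90 mm, and the fit of the coil's white top in the scene camera supported that position. My attempt at the same fit in the side camera failed, because the segmentation picked up the pan behind the coil. There I relied on reading the picture by eye.

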